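# Overnight rate test: load the watches and lock the tester

## Robot

A 6-joint arm with a two-finger parallel gripper is mounted at the origin on the work surface. World frame = base frame: x ahead of the robot, y to its left, z up, the work surface at z = 0. Lengths are in m, angles in rad, forces in N, time in s.
With the tool pointing down it reaches from about 0.375 to 0.9 m from the base axis. Payload 3.1 kg.
Tool frame: the origin (TCP) lies between the finger pads, 19 mm behind the fingertips; this is the grasp point; z points along the fingers, y is the line along which they close (so a half turn about z gives the same grasp; the last joint's range is limited). The gripper opens to 87 mm and grips with 3 to 60 N. Pads are 19 mm wide; open, the fingers measure 117 mm over their backs; the gripper's body (75 mm by 190 mm) begins 51 mm behind the grasp point.
Start: joints at [1.105, 0.527, 1.433, -0, 1.181, -0.178], TCP at [0.177, 0.599, 0.241] pointing down, gripper open.
Joint ranges: [-3.08, 3.08], [-0.75, 2.2], [0.22, 2.44], [-1.43, 4.57], [0, 2.65], [-2.85, 2.85]. Speed limits (rad/s): [2.79, 2.79, 3.14, 3.14, 3.14, 3.14].

## Interface

Orientations are given as a unit quaternion [x, y, z, w].
In Python, from rig import get_obs, vision, hand_in, nets gives the robot as it stands.
- The arm moves only by the tool apply_moves, never from a script. Its argument "series" is a list of rows, each an object with "offset": the shift along the world's x, y, z in cm, a list of three; "rot": the turn, a rotation vector about the world's x, y, z in degrees, a list of three. A call has 1 to 20 rows; each row is the pose to reach, as a shift and turn from the pose commanded when the call began; what a row does not reach only later rows make up. A row lasts 1/10 s, in which the tool goes at most 50 mm and 8.59 degrees, less where a joint would pass 70% of its speed; a pose out of reach is approached as far as the arm can. A call with a gripper value outside its range is refused whole. "hand" is the opening, from 0 (shut) to 1 (fully open), set as the call begins (left out, the last holds). The fingers move at their own pace and stop on an object; "newtons" is the grip in N (left out, the last holds). Time passes only in rows, so rows that repeat a pose let the fingers close. It gives the time, the measured TCP pose, the force, the opening and the grip force at its end, in the units of the state.
- get_obs(): the state, without advancing time (a new reading comes with each control period).
- vision.camera(name): name is "side" or "top"; returns the picture (420x560x3 uint8, red, green, blue); there is no depth.
- vision.calibration(name): a dict with "K" (3x3 intrinsics, pixels), "R" (3x3) and "t" (3): a world point X has camera coordinates R X + t. Camera axes: x right, y down, z forward; pixel columns grow to the right and rows downward; lengths in m; the calibration is good to about 2 mm. A picture is of the moment at which its call begins. calibration takes no time and is no camera call.
- hand_in(): hands the job in; it is judged then, once.
Trained networks look in the newest picture that a camera, given by its name, has taken for a name from the list of things; names that differ only in an ending like _2 or _b are one class to them, and where a whole thing is asked for, a point or a joint stands for the part that bears it (a point fixed in the world has none). Each returns a list of dicts, best first, with "conf" (0 to 1); they miss things now and then, are a little off and sometimes report something else, mostly with a low value. They report only what shows in the picture. A call takes as long as a camera call.
- nets.search_frame(camera, query): "centre" ([x, y, z] in m, in world coordinates, good to about 4 mm: the middle of the surface that is visible of it).
- nets.spot_point(camera, query): "centre" ([x, y, z] in m, in world coordinates, good to about 4 mm: a listed point, or the origin of a listed thing).
The state is a dict: "time": time; "q": joint angles; "joint_velocities": joint speeds; "joint_torque": joint torques, N m; "position": TCP position; "tool_rot": TCP orientation; "ft_force": force on the tool from outside, world axes, zero at the start; "moment": the same for the moment, N m; "grip_width": finger opening in m; "grip_force": force on a finger pad.
Only numpy, scipy, OpenCV 4.12 (cv2) and the standard library are available. Lean on these libraries where they do the work, as an engineer would, in place of code of your own. Each camera call takes 0.05 s, during which the arm holds its last target. There are 200 camera calls.

## Task

Set up the overnight rate test: turn the key a quarter turn to unlock the tester's guard panel, swing the guard open, and lay every watch from the bench mat dial up in a nest of its own, seated flat between the jaws with its crown in the gap at the nest's mark. Then swing the guard fully shut, turn the key back to lock it and press the start button. Leave the loupe, the dust-cover dish and the cement bottle where they stand.

Things in the scene. Friction and masses are not known exactly. Their poses are not given: they have to be found in the camera images.
- tester: Bench rate tester, grey box fixed to the bench. Origin: centre of its underside; x points away from the operator, y to his left. In its frame (mm): console x -135 to -84, top z 55; deck z 40 inside x -76..87, y -125..125, with walls up to z 72; shut guard panel z 72 to 80. Guard, key, button and nests are parts of it. It stands turned up to 12 degrees
- guard (a joint): Hinge of the guard panel (aluminium frame, clear window, 181 mm from hinge to front edge, 270 mm wide, 8 mm thick). 0 = shut, grows as the front edge swings up and away from the operator, 1.57 = upright, stop at 1.75 rad. Friction hinge: stays at any angle, about 7 N at the handle moves it
- guard_hinge (a point): Point on the guard's hinge line (which runs along the tester's y), at tester x 97, y 0, z 80 mm
- guard_handle (a point): Centre of the guard's handle bar: round steel, 10 mm thick, 80 mm long along the tester's y, bar centre 30 mm off the panel's outer face (25 mm free below it), 160 mm from the hinge line, 20 mm right of the panel's middle; the panel ends 21 mm beyond it. Can be pinched from above with the tool pointing down through the whole swing, the bar turning between the fingers
- latch (a joint): Quarter-turn cam lock in the guard; its key stands in it and stays in. 0 = locked (wide side of the key along the tester's x), grows clockwise seen from above to 1.571 = unlocked (wide side along y). Stays where left; needs about 0.06 N m. Below about 1.15 rad the cam hooks under the box's rim and holds the guard shut, or keeps an open guard from closing
- key_grip (a point): Centre of the key's black head: upright plate 26 mm wide (along the tester's x when locked), 9 mm thick, 24 mm tall, centre on the lock's axis 23 mm above the guard's outer face, 160 mm from the hinge line, 75 mm left of the panel's middle
- start (a joint): Start push button on the tester's console: 0 = out, 0.005 m = fully pressed; a spring of about 4 N returns it
- start_top (a point): Centre of the top of the start button: white, 18 mm across, in a dark collar 34 mm across; 21 mm above the console when out
- nest1 (a point): Nest 1 (leftmost): centre of the top of its round pad, 38 mm across, 6 mm above the deck; a watch's underside rests here. Axes as the tester's. Five white jaws (inner faces 21.5 mm from the centre at the pad, leaning outwards as a lead-in, 6 mm tall) leave the +x and -x sides free for the ends and fingers, and a 15 mm gap at -y (right) for the crown, marked by a white line on the deck
- nest2 (a point): Nest 2 (second from left): centre of the top of its round pad, 38 mm across, 6 mm above the deck; a watch's underside rests here. Axes as the tester's. Five white jaws (inner faces 21.5 mm from the centre at the pad, leaning outwards as a lead-in, 6 mm tall) leave the +x and -x sides free for the ends and fingers, and a 15 mm gap at -y (right) for the crown, marked by a white line on the deck
- nest3 (a point): Nest 3 (third from left): centre of the top of its round pad, 38 mm across, 6 mm above the deck; a watch's underside rests here. Axes as the tester's. Five white jaws (inner faces 21.5 mm from the centre at the pad, leaning outwards as a lead-in, 6 mm tall) leave the +x and -x sides free for the ends and fingers, and a 15 mm gap at -y (right) for the crown, marked by a white line on the deck
- nest4 (a point): Nest 4 (rightmost): centre of the top of its round pad, 38 mm across, 6 mm above the deck; a watch's underside rests here. Axes as the tester's. Five white jaws (inner faces 21.5 mm from the centre at the pad, leaning outwards as a lead-in, 6 mm tall) leave the +x and -x sides free for the ends and fingers, and a 15 mm gap at -y (right) for the crown, marked by a white line on the deck
- watch_a: Watch head without strap (steel, light dial), dial up on the mat: round case 40 mm across, 11.5 mm thick; flat ends at 12 and 6 o'clock, 46 mm apart, 22 mm wide, 2 to 9 mm above the underside (grip across these); crown at 3 o'clock. 75 g. Origin: centre of the underside; x points to the crown, y to 12 o'clock. Any watch fits any nest. May be absent
- crown_a (a point): Tip of watch_a's crown (6 mm thick), 25 mm from the middle of the case, 6 mm above the underside
- watch_b: Watch head without strap (steel, dark bezel, black dial), dial up on the mat: round case 40 mm across, 11.5 mm thick; flat ends at 12 and 6 o'clock, 46 mm apart, 22 mm wide, 2 to 9 mm above the underside (grip across these); crown at 3 o'clock. 75 g. Origin: centre of the underside; x points to the crown, y to 12 o'clock. Any watch fits any nest. May be absent
- crown_b (a point): Tip of watch_b's crown (6 mm thick), 25 mm from the middle of the case, 6 mm above the underside
- watch_c: Watch head without strap (brass, white dial), dial up on the mat: round case 40 mm across, 11.5 mm thick; flat ends at 12 and 6 o'clock, 46 mm apart, 22 mm wide, 2 to 9 mm above the underside (grip across these); crown at 3 o'clock. 75 g. Origin: centre of the underside; x points to the crown, y to 12 o'clock. Any watch fits any nest. May be absent
- crown_c (a point): Tip of watch_c's crown (6 mm thick), 25 mm from the middle of the case, 6 mm above the underside
- watch_d: Watch head without strap (steel, grey dial), dial up on the mat: round case 40 mm across, 11.5 mm thick; flat ends at 12 and 6 o'clock, 46 mm apart, 22 mm wide, 2 to 9 mm above the underside (grip across these); crown at 3 o'clock. 75 g. Origin: centre of the underside; x points to the crown, y to 12 o'clock. Any watch fits any nest. May be absent
- crown_d (a point): Tip of watch_d's crown (6 mm thick), 25 mm from the middle of the case, 6 mm above the underside
- loupe: Eye loupe, red and black, 34 mm across, 28 mm tall, standing on the mat; leave it alone. Origin: centre of its underside
- dustcover: Pale blue dust-cover dish, 76 mm across, 14 mm tall, on the mat; leave it alone. Origin: centre of its underside
- cement: Small bottle of cement, 24 mm across, 55 mm tall, standing on the mat; leave it alone. Origin: centre of its underside

How it is judged:
By the outcome, as a careful person would: the job done as asked, in the order asked, and still so for the second after the job is handed in, with the robot touching nothing.
Of watch_a, watch_b, watch_c, watch_d only 2 to 4 are there at a start; the rules pass over those that are not, and their reading is None.
At some moment in a run one of watch_a, watch_b, watch_c, watch_d may be knocked a few centimetres aside while the robot is not near it.
It also fails if it takes over 210 s, if anything falls off the work surface, if the arm or the gripper's body presses on something with over 40 N, if the wrist force passes 120 N, or if a joint passes its speed limit or range.

## Working session

There is one attempt and no reset: what is moved stays moved. The work goes in short steps, Python scripts to look and compute and a tool call to move; the robot and the scene stay as the last step left them, time stands still between calls to the robot, and variables do not carry over. Pictures are saved under pics/ and viewed, at most 14 in all, crops included, and the job is handed in when it is done.

Besides the shell and the picture viewer there is one more tool, called after "Request:" by a JSON object that holds its "method" and its "body". apply_moves: Moves the arm, as the interface text tells. Its arguments: {"type":"object","properties":{"series":{"type":"array"},"hand":{"type":"number"},"newtons":{"type":"number"}},"required":["series"]}

```bash
mkdir -p pics; ls
python3 - <<'E'
from rig import get_obs, vision, nets
import cv2, numpy as np
for c in ["top","side"]:
    im=vision.camera(c); cv2.imwrite(f"pics/{c}0.png",im[:,:,::-1])
    k=vision.calibration(c); print(c,np.round(k["K"],1).tolist(),np.round(-k["R"].T@k["t"],3))
    for q in ["tester","guard_handle","guard_hinge","key_grip","start_top","nest1","nest2","nest3","nest4","watch_a","crown_a","loupe","dustcover","cement"]:
        print(c,q,[(np.round(d["centre"],4).tolist(),round(d["conf"],2)) for d in nets.spot_point(c,q)][:5])
o=get_obs(); print(o)
E
```

```text
pics
top [[416.9, 0.0, 278.7], [0.0, 416.9, 205.8], [0.0, 0.0, 1.0]] [ 0.453 -0.028  1.02 ]
top tester [([0.5525, 0.1507, 0.0012], 0.83)]
top guard_handle [([0.7126, -0.2772, -0.0004], 0.64), ([0.4903, 0.1324, 0.1112], 0.57)]
top guard_hinge [([0.6463, 0.1514, 0.0809], 0.85), ([0.4358, -0.2995, -0.0013], 0.36)]
top key_grip [([0.493, 0.2291, 0.1], 0.57)]
top start_top [([0.441, 0.0593, 0.0807], 0.46)]
top nest1 [([0.573, 0.1787, 0.0445], 0.9), ([0.5667, 0.0579, 0.0492], 0.89), ([0.5765, 0.1226, 0.0463], 0.88), ([0.5714, 0.2381, 0.0452], 0.77), ([0.4925, 0.231, 0.1008], 0.55)]
top nest2 [([0.573, 0.1787, 0.0445], 0.9), ([0.5667, 0.0579, 0.0492], 0.89), ([0.5765, 0.1226, 0.0463], 0.88), ([0.5714, 0.2381, 0.0452], 0.77), ([0.4925, 0.231, 0.1008], 0.55)]
top nest3 [([0.573, 0.1787, 0.0445], 0.9), ([0.5667, 0.0579, 0.0492], 0.89), ([0.5765, 0.1226, 0.0463], 0.88), ([0.5714, 0.2381, 0.0452], 0.77), ([0.4925, 0.231, 0.1008], 0.55)]
top nest4 [([0.573, 0.1787, 0.0445], 0.9), ([0.5667, 0.0579, 0.0492], 0.89), ([0.5765, 0.1226, 0.0463], 0.88), ([0.5714, 0.2381, 0.0452], 0.77), ([0.4925, 0.231,
[... 2189 characters left out ...]
time': 1.5, 'q': array([ 1.10547990e+00,  5.27516455e-01,  1.43271814e+00,  1.81149499e-05,
        1.18137029e+00, -1.78511376e-01]), 'joint_velocities': array([ 0.00097569,  0.0004795 , -0.0013307 ,  0.00066656, -0.0003267 ,
        0.00020353]), 'joint_torque': array([-1.11720026e-04, -4.40008450e+01, -1.76978552e+01,  6.34828233e-02,
        5.06219559e-02, -3.17695412e-05]), 'position': array([0.17676892, 0.59945672, 0.24123249]), 'tool_rot': array([ 1.42914938e-01,  9.89734975e-01, -3.14865062e-06, -9.88315489e-06]), 'ft_force': array([-0.35764508, -0.63858717,  0.22622834]), 'moment': array([ 0.00761669, -0.0327435 , -0.01216454]), 'grip_force': 0.0, 'grip_width': 0.08731616244186934}
```

Run:
```python
import cv2
a=cv2.imread("pics/top0.png"); b=cv2.imread("pics/side0.png")
cv2.imwrite("pics/top0b.png",cv2.resize(a,(800,600),interpolation=cv2.INTER_CUBIC)); cv2.imwrite("pics/side0b.png",cv2.resize(b,(800,600),interpolation=cv2.INTER_CUBIC))
```

```text
(no output)
```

View pics/top0b.png

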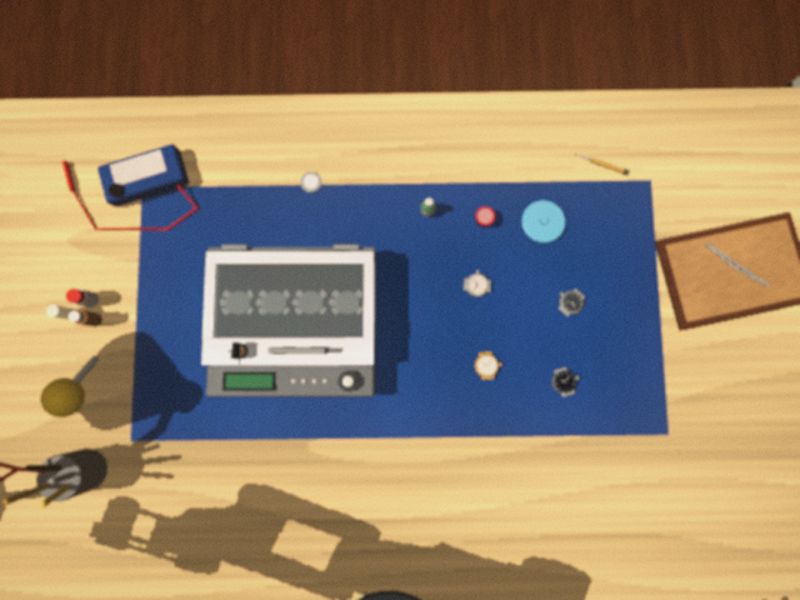

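View pics/side0b.png

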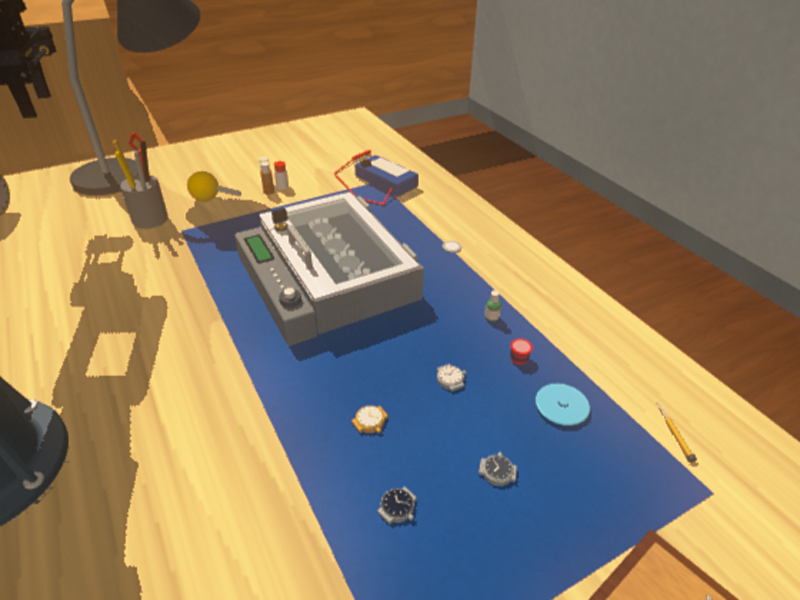

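The pictures show the tester with its guard shut, the key at about (240,350) and the handle at (305,350) in the enlarged top view. All four watches are on the mat: a (477,285), c (487,366), d (571,302) and b (565,381). Next I fit the tester pose and the watch centres precisely.

```bash
cat > h.py <<'E'
from rig import get_obs, vision, nets
import cv2, numpy as np
from scipy.spatial.transform import Rotation as Ro
def world(cam,uv,z):
    k=vision.calibration(cam); C=-k["R"].T@k["t"]
    d=k["R"].T@np.linalg.solve(k["K"],np.array([uv[0],uv[1],1.]))
    return C+d*(z-C[2])/d[2]
def pix(cam,X):
    k=vision.calibration(cam); p=k["K"]@(k["R"]@np.asarray(X)+k["t"]); return p[:2]/p[2]
def nonblue(im):
    hsv=cv2.cvtColor(im,cv2.COLOR_RGB2HSV)
    return (~((hsv[...,0]>100)&(hsv[...,0]<128)&(hsv[...,1]>130))).astype(np.uint8)
def watch(cam,im,guess,r=.034):
    """centroid of non-mat pixels about guess, at mid height 6 mm"""
    m=nonblue(im); yy,xx=np.mgrid[:420,:560]
    u=pix(cam,[*guess[:2],.006]); rad=np.linalg.norm(pix(cam,[guess[0],guess[1]+r,.006])-u)
    m=m*((xx-u[0])**2+(yy-u[1])**2<rad**2)
    return world(cam,[xx[m>0].mean(),yy[m>0].mean()],.006),int(m.sum())
def spots(cam,q,c=.3): return [np.round(d["centre"],4) for d in nets.spot_point(cam,q) if d["conf"]>c]
def state():
    o=get_obs(); R=Ro.from_quat(o["tool_rot"]).as_matrix()
    return o,np.degrees(np.arctan2(R[1,1],R[0,1]))
def go(X,yaw=None):
    o,y=state(); d=(np.asarray(X)-o["position"])*100
    t=0 if yaw is None else (yaw-y+90)%180-90
    print("at",np.round(o["position"],4),"yaw",round(y,1),"-> offset",np.round(d,2),"turn",round(t,1),"q1,q6",np.degrees(o["q"][[0,5]]).round())
E
python3 - <<'E'
from h import *
im=cv2.imread("pics/top0.png")[:,:,::-1].copy(); sd=cv2.imread("pics/side0.png")[:,:,::-1].copy()
hsv=cv2.cvtColor(im,cv2.COLOR_RGB2HSV)
m=((hsv[...,1]<50)&(hsv[...,2]>175)).astype(np.uint8); m[:,:130]=0;m[:,275:]=0;m[:165]=0;m[262:]=0
cs,_=cv2.findContours(m,cv2.RETR_EXTERNAL,cv2.CHAIN_APPROX_NONE); c=max(cs,key=cv2.contourArea)
r=cv2.minAreaRect(c); print(r)
P=np.array([world("top",p,.08) for p in cv2.boxPoints(r)]); print(P.round(4)); print(np.linalg.norm(np.diff(P,axis=0),axis=1),P.mean(0))
cc=np.array([world("top",p,.08)[:2] for p in c[:,0]])
for s,ax in((0,0),(1,0),(0,1),(1,1)):  # line fits of 4 edges
    v=cc[:,ax]; lo=np.percentile(v,98 if s else 2); k=abs(v-lo)<.006
    o=1-ax; mid=(cc[:,o].max()+cc[:,o].min())/2; k&=abs(cc[:,o]-mid)<.3*np.ptp(cc[:,o])
    f=np.polyfit(cc[k,o]-.152*(o==1)-.555*(o==0),v[k],1); print("edge",ax,s,np.degrees(f[0]).round(2),f[1].round(4))
for n,g in dict(a=(.603,-.158),b=(.436,-.299),c=(.465,-.17),d=(.564,-.321)).items():
    print(n,watch("top",im,g),watch("side",sd,g))
E
```

```text
((201.0, 215.5), (79.0, 120.0), 90.0)
[[0.6504 0.2938 0.08  ]
 [0.6467 0.0176 0.08  ]
 [0.4666 0.0188 0.08  ]
 [0.4698 0.2881 0.08  ]]
[0.27619414 0.18015196 0.26939687] [0.5583751 0.1545823 0.08     ]
edge 0 0 0.68 0.4682
edge 0 1 0.76 0.6485
edge 1 0 -1.21 0.0186
edge 1 1 -0.4 0.288
a (array([ 0.60226911, -0.15703743,  0.006     ]), 309) (array([ 0.6010291 , -0.15724687,  0.006     ]), 331)
b (array([ 0.43554143, -0.29885601,  0.006     ]), 322) (array([ 0.43437601, -0.29960156,  0.006     ]), 563)
c (array([ 0.46428831, -0.16953844,  0.006     ]), 343) (array([ 0.46305861, -0.1697046 ,  0.006     ]), 421)
d (array([ 0.56992072, -0.31658251,  0.006     ]), 306) (array([ 0.56822514, -0.31737791,  0.006     ]), 489)
```

Run:
```python
from h import *
s=.7
for n,p in dict(lampbase=(95,178),cup=(150,222),ball=(203,198),ballbase=(205,190)).items(): print(n,world("side",np.array(p)*s,0).round(3))
for z in(.2,.3,.4,.5): print("lamphead",z,world("side",np.array([158,30])*s,z).round(3),"top pix800",(pix("top",world("side",np.array([158,30])*s,z))/s).round())
print("cup top pens",[world("side",np.array([138,138])*s,z).round(3) for z in(.1,.15,.2)])
go([.49,.229,.2],89.3)
```

```text
lampbase [0.224 0.742 0.   ]
cup [0.298 0.492 0.   ]
ball [0.416 0.539 0.   ]
ballbase [0.429 0.572 0.   ]
lamphead 0.2 [0.482 1.11  0.2  ] top pix800 [-421.  362.]
lamphead 0.3 [0.428 0.709 0.3  ] top pix800 [-212.  401.]
lamphead 0.4 [0.375 0.309 0.4  ] top pix800 [ 73. 454.]
lamphead 0.5 [ 0.322 -0.092  0.5  ] top pix800 [481. 530.]
cup top pens [array([0.332, 0.676, 0.1  ]), array([0.324, 0.554, 0.15 ]), array([0.317, 0.432, 0.2  ])]
at [0.1768 0.5995 0.2412] yaw 73.6 -> offset [ 31.32 -37.05  -4.12] turn 15.7 q1,q6 [ 63. -10.]
```

Request:
{"method": "apply_moves", "body": {"series": [{"offset":[1.2,-4.2,1],"rot":[0,0,3]},{"offset":[2.4,-8.4,2],"rot":[0,0,6]},{"offset":[3.6,-12.6,2],"rot":[0,0,9]},{"offset":[4.8,-16.8,2],"rot":[0,0,12]},{"offset":[6,-21,2],"rot":[0,0,15.7]},{"offset":[7.3,-25,2],"rot":[0,0,15.7]},{"offset":[11.3,-27,1],"rot":[0,0,15.7]},{"offset":[15.3,-29,0],"rot":[0,0,15.7]},{"offset":[19.3,-31,-1],"rot":[0,0,15.7]},{"offset":[23.3,-33,-2],"rot":[0,0,15.7]},{"offset":[27.3,-35,-3],"rot":[0,0,15.7]},{"offset":[31.3,-37,-4],"rot":[0,0,15.7]},{"offset":[31.3,-37,-6],"rot":[0,0,15.7]},{"offset":[31.3,-37,-6],"rot":[0,0,15.7]}], "hand": 0.45, "newtons": 20}}

```text
time: 2.9
position: [0.4892, 0.2281, 0.179]
tool_rot: [0.008, 1.0, -0.001, -0.003]
ft_force: [-0.3, -0.3, -0.3]
grip_width: 0.0392
grip_force: 0.0
```

Run:
```python
from h import *
im=vision.camera("side"); 
cv2.imwrite("pics/k1.png",cv2.resize(im[20:230,110:390],(800,600),interpolation=cv2.INTER_CUBIC)[:,:,::-1])
go([.49,.229,.107],89.3)
```

```text
at [0.4887 0.2288 0.1801] yaw 89.2 -> offset [ 0.13  0.02 -7.31] turn 0.1 q1,q6 [ 13. -76.]
```

View pics/k1.png

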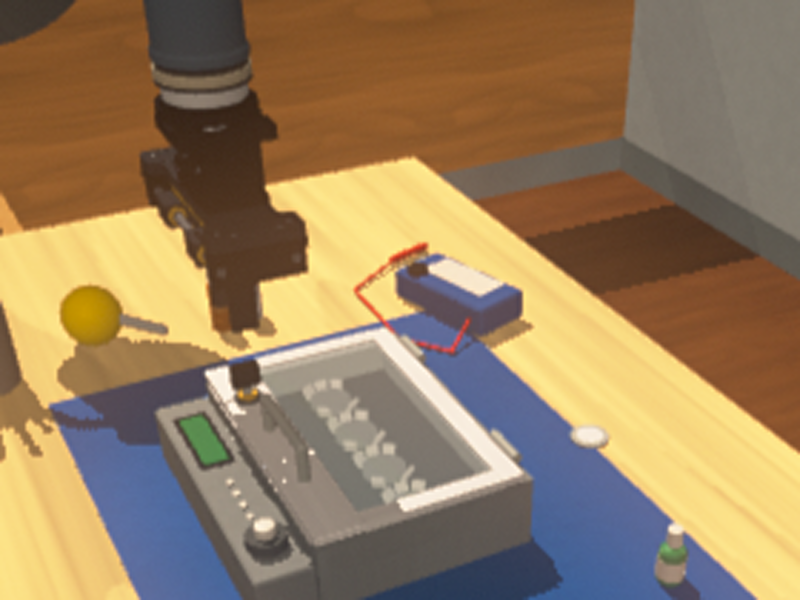

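The gripper is above the key, which sits at (245,378) in this crop. The body is long along the closing direction. I now descend and grip the key.

Request:
{"method": "apply_moves", "body": {"series": [{"offset":[0.1,0,-3],"rot":[0,0,0]},{"offset":[0.1,0,-6],"rot":[0,0,0]},{"offset":[0.1,0,-7.2],"rot":[0,0,0]},{"offset":[0.1,0,-7.2],"rot":[0,0,0]},{"offset":[0.1,0,-7.2],"rot":[0,0,0]}]}}

```text
time: 3.45
position: [0.491, 0.23, 0.1103]
tool_rot: [0.006, 1.0, 0.0, 0.001]
ft_force: [0.1, -0.1, -0.9]
grip_width: 0.039
grip_force: 0.0
```

Request:
{"method": "apply_moves", "body": {"series": [{"offset":[0,0,0],"rot":[0,0,0]},{"offset":[0,0,0],"rot":[0,0,0]},{"offset":[0,0,0],"rot":[0,0,0]},{"offset":[0,0,0],"rot":[0,0,0]},{"offset":[0,0,0],"rot":[0,0,0]}], "hand": 0, "newtons": 20}}

```text
time: 3.95
position: [0.4912, 0.228, 0.1097]
tool_rot: [0.005, 1.0, -0.002, 0.0]
ft_force: [0.7, -3.4, 3.4]
grip_width: 0.0093
grip_force: 20.0
```

Request:
{"method": "apply_moves", "body": {"series": [{"offset":[0,0,0],"rot":[0,0,-8]},{"offset":[0,0,0],"rot":[0,0,-16]},{"offset":[0,0,0],"rot":[0,0,-24]},{"offset":[0,0,0],"rot":[0,0,-32]},{"offset":[0,0,0],"rot":[0,0,-40]},{"offset":[0,0,0],"rot":[0,0,-48]},{"offset":[0,0,0],"rot":[0,0,-56]},{"offset":[0,0,0],"rot":[0,0,-64]},{"offset":[0,0,0],"rot":[0,0,-72]},{"offset":[0,0,0],"rot":[0,0,-80]},{"offset":[0,0,0],"rot":[0,0,-88]},{"offset":[0,0,0],"rot":[0,0,-91]},{"offset":[0,0,0],"rot":[0,0,-91]},{"offset":[0,0,0],"rot":[0,0,-91]}]}}

```text
time: 5.35
position: [0.4902, 0.2271, 0.1097]
tool_rot: [0.717, 0.697, -0.002, 0.001]
ft_force: [-1.2, -7.3, 5.0]
grip_width: 0.0088
grip_force: 20.0
```

Run:
```python
from h import *
o,y=state(); print(o["position"],y,o["ft_force"].round(1),o["moment"].round(3),o["grip_width"])
go([.489,.134,.112])
```

```text
[0.49022974 0.22711037 0.10968195] -1.5530717171223913 [-1.2 -7.3  5. ] [-1.435  0.197  0.319] 0.008822462767067144
at [0.4902 0.2271 0.1097] yaw -1.6 -> offset [-0.12 -9.31  0.23] turn 0 q1,q6 [13. 15.]
```

Request:
{"method": "apply_moves", "body": {"series": [{"offset":[0,0,0],"rot":[0,0,1]},{"offset":[0,0,0],"rot":[0,0,1]},{"offset":[0,0,0],"rot":[0,0,1]},{"offset":[0,0,2.5],"rot":[0,0,1]},{"offset":[0,0,5],"rot":[0,0,1]},{"offset":[-0.1,-4.8,5],"rot":[0,0,1]},{"offset":[-0.1,-9.4,5],"rot":[0,0,1]},{"offset":[-0.1,-9.4,2.5],"rot":[0,0,1]},{"offset":[-0.1,-9.4,0.3],"rot":[0,0,1]},{"offset":[-0.1,-9.4,0.3],"rot":[0,0,1]},{"offset":[-0.1,-9.4,0.3],"rot":[0,0,1]}], "hand": 0.35}}

```text
time: 6.45
position: [0.4897, 0.1357, 0.1122]
tool_rot: [0.712, 0.703, -0.0, -0.0]
ft_force: [-0.1, 0.1, 0.1]
grip_width: 0.0305
grip_force: 0.0
```

Run:
```python
from h import *
o,y=state(); print(o["position"],y,o["ft_force"].round(1),o["grip_width"])
im=vision.camera("top"); print(spots("top","guard_handle"),spots("top","key_grip"))
im=vision.camera("side"); print(spots("side","guard_handle"),spots("side","key_grip"))
cv2.imwrite("pics/k2.png",cv2.resize(im[20:230,110:390],(800,600),interpolation=cv2.INTER_CUBIC)[:,:,::-1])
```

```text
[0.48967904 0.13569612 0.112156  ] -0.7251699046268926 [-0.1  0.1  0.1] 0.030498943442322252
[array([0.4922, 0.1345, 0.1087])] [array([0.5498, 0.1496, 0.0006])]
[] []
```

View pics/k2.png

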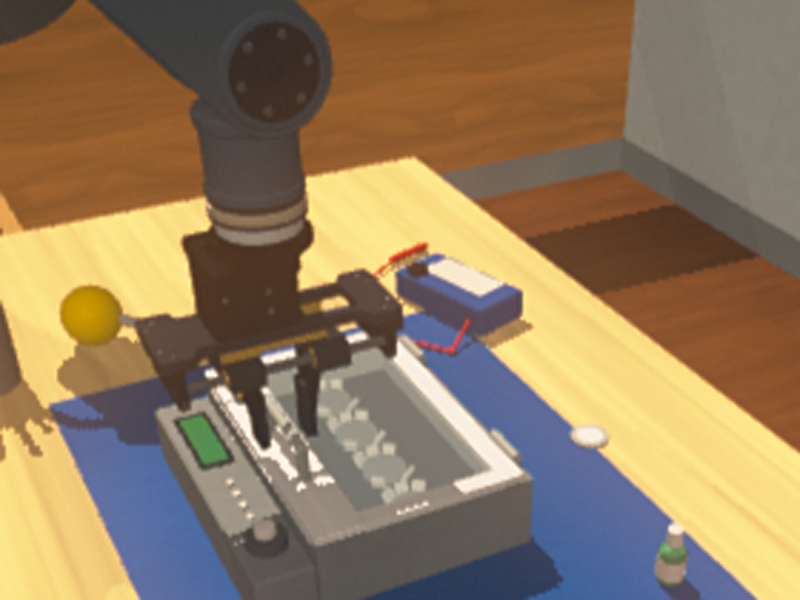

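The key's wide side is now across, so it is unlocked. The fingers straddle the handle at (290,440) and the body's 190 mm side lies along the closing direction. I grip the handle and swing the guard up.

Request:
{"method": "apply_moves", "body": {"series": [{"offset":[0,0,0],"rot":[0,0,0]},{"offset":[0,0,0],"rot":[0,0,0]},{"offset":[0,0,0],"rot":[0,0,0]},{"offset":[0,0,0],"rot":[0,0,0]},{"offset":[0.38,0,1.58],"rot":[0,0,0]},{"offset":[0.92,-0.01,3.12],"rot":[0,0,0]},{"offset":[1.6,-0.02,4.59],"rot":[0,0,0]},{"offset":[2.43,-0.03,5.99],"rot":[0,0,0]},{"offset":[2.43,-0.03,5.99],"rot":[0,0,0]},{"offset":[2.43,-0.03,5.99],"rot":[0,0,0]}], "hand": 0, "newtons": 20}}

```text
time: 7.75
position: [0.5121, 0.1352, 0.1718]
tool_rot: [0.712, 0.703, -0.001, -0.001]
ft_force: [-5.5, 0.5, 3.8]
grip_width: 0.0094
grip_force: 20.0
```

Request:
{"method": "apply_moves", "body": {"series": [{"offset":[0.97,-0.01,1.31],"rot":[0,0,0]},{"offset":[2.06,-0.02,2.52],"rot":[0,0,0]},{"offset":[3.27,-0.04,3.61],"rot":[0,0,0]},{"offset":[4.57,-0.05,4.58],"rot":[0,0,0]},{"offset":[5.97,-0.07,5.41],"rot":[0,0,0]},{"offset":[7.45,-0.09,6.1],"rot":[0,0,0]},{"offset":[8.99,-0.11,6.63],"rot":[0,0,0]},{"offset":[10.57,-0.13,7.01],"rot":[0,0,0]},{"offset":[12.18,-0.15,7.23],"rot":[0,0,0]},{"offset":[13.81,-0.17,7.29],"rot":[0,0,0]},{"offset":[15.43,-0.19,7.18],"rot":[0,0,0]},{"offset":[17.04,-0.2,6.92],"rot":[0,0,0]},{"offset":[18.61,-0.22,6.49],"rot":[0,0,0]},{"offset":[19.37,-0.23,6.22],"rot":[0,0,0]},{"offset":[19.37,-0.23,6.22],"rot":[0,0,0]},{"offset":[19.37,-0.23,6.22],"rot":[0,0,0]}]}}

```text
time: 9.35
position: [0.7072, 0.1329, 0.234]
tool_rot: [0.712, 0.703, -0.0, -0.0]
ft_force: [-4.5, -0.2, 2.1]
grip_width: 0.009
grip_force: 20.0
```

Run:
```python
from h import *
o,y=state(); print(o["position"],y,o["ft_force"].round(1),o["grip_width"])
for c in("top","side"):
    im=vision.camera(c); cv2.imwrite(f"pics/o_{c}.png",im[:,:,::-1])
    for q in("nest1","start_top","guard_hinge"): print(c,q,spots(c,q))
b=cv2.imread("pics/o_side.png")[20:230,110:390]; cv2.imwrite("pics/o_s.png",cv2.resize(b,(800,600),interpolation=cv2.INTER_CUBIC))
b=cv2.imread("pics/o_top.png")[150:300,110:310]; cv2.imwrite("pics/o_t.png",cv2.resize(b,(800,600),interpolation=cv2.INTER_CUBIC))
```

```text
[0.70721779 0.13289704 0.2339775 ] -0.722197979639335 [-4.5 -0.2  2.1] 0.009026774208462983
top nest1 [array([0.5702, 0.2364, 0.0494]), array([0.5741, 0.1229, 0.0473]), array([0.5661, 0.0595, 0.0484]), array([0.5747, 0.1821, 0.0446])]
top start_top [array([0.4428, 0.0578, 0.0809])]
top guard_hinge [array([0.6461, 0.1486, 0.0815])]
side nest1 [array([0.5672, 0.1192, 0.0447]), array([0.5679, 0.0617, 0.0467]), array([0.5719, 0.1843, 0.0492]), array([0.5717, 0.2395, 0.049 ])]
side start_top []
side guard_hinge [array([0.6486, 0.1512, 0.0789])]
```

View pics/o_s.png

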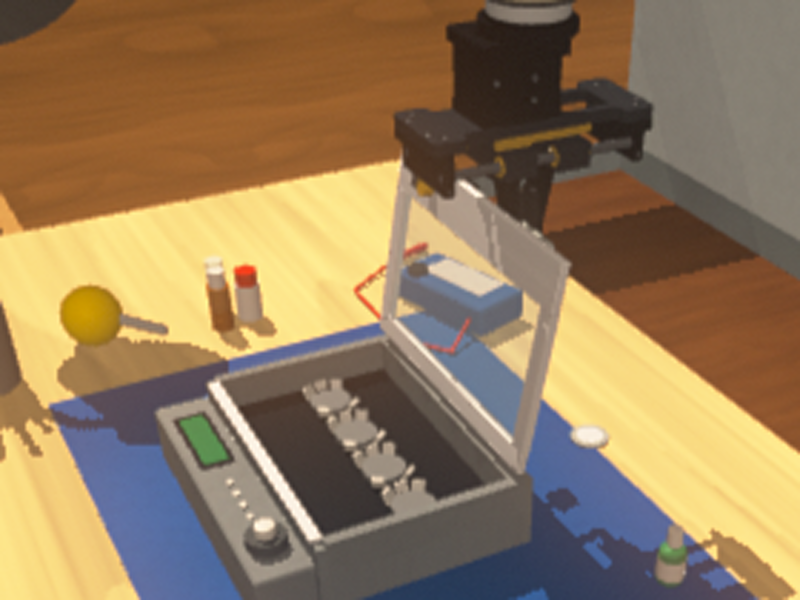

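View pics/o_t.png

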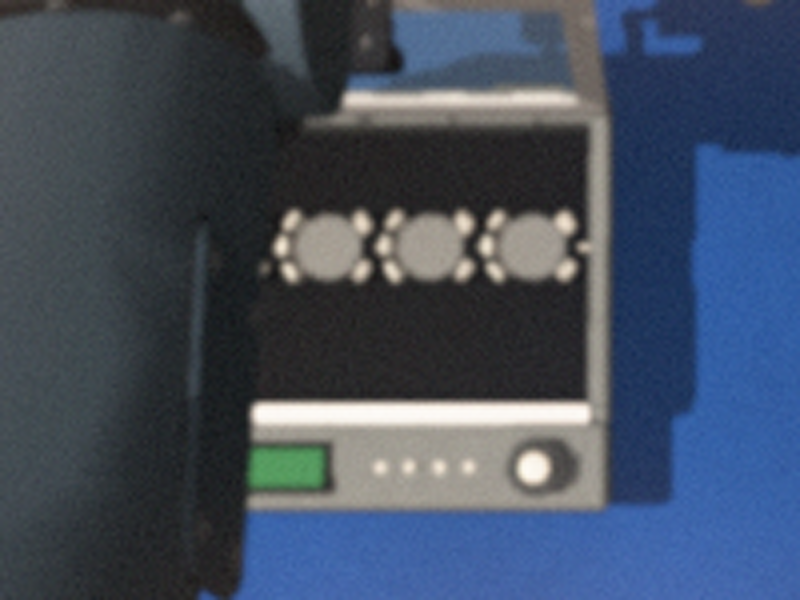

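The guard stands at its stop. Nests 2–4 show at crop (328,247), (430,247) and (532,247), with their crown marks on the right. I release the handle and lift clear.

Request:
{"method": "apply_moves", "body": {"series": [{"offset":[0,0,0],"rot":[0,0,0]},{"offset":[0,0,0],"rot":[0,0,0]},{"offset":[0,0,0],"rot":[0,0,0]},{"offset":[0.2,0,2],"rot":[0,0,0]},{"offset":[0.4,0,4],"rot":[0,0,0]},{"offset":[0.4,0,8],"rot":[0,0,0]},{"offset":[0.4,0,10],"rot":[0,0,0]},{"offset":[0.4,0,10],"rot":[0,0,0]}], "hand": 0.2}}

```text
time: 10.55
position: [0.7145, 0.1328, 0.3393]
tool_rot: [0.712, 0.703, 0.004, 0.004]
ft_force: [-0.6, -0.3, 0.4]
grip_width: 0.0177
grip_force: 0.0
```

```bash
cat > m.py <<'E'
from h import *
import sys
def look(tag):
    I={}
    for c in("top","side"):
        I[c]=vision.camera(c); cv2.imwrite(f"pics/{tag}_{c}.png",I[c][:,:,::-1])
        W=spots(c,"watch_a"); K=spots(c,"crown_a")
        for w in W:
            if w[1]>.0: 
                print(c,"watch?",w); continue
            k=[x for x in K if .015<np.linalg.norm(x[:2]-w[:2])<.035]
            ang=[np.degrees(np.arctan2(*(x-w)[[1,0]])).round(1) for x in k]
            try: m=watch(c,I[c],w)[0][:2].round(4)
            except Exception: m=None
            print(c,"net",w,"mask",m,"crown",[x.tolist() for x in k],ang)
    return I
if __name__=="__main__":
    look(sys.argv[1])
E
python3 - <<'E'
from m import *
o,y=state(); print(o["position"],y,o["ft_force"].round(1),o["grip_width"])
I=look("p1")
im=I["top"]; g=cv2.cvtColor(im,cv2.COLOR_RGB2GRAY)
for i,uv in enumerate([(192,211.75),(217.5,211.75),(243,211.75)]):
    x,y=int(uv[0]),int(uv[1]); p=g[y-13:y+14,x-13:x+14].astype(np.uint8)
    yy,xx=np.mgrid[-13:14,-13:14]; m=(p>90)&(xx**2+yy**2<8.7**2)
    print("pad",i+2,world("top",(x+xx[m].mean(),y+yy[m].mean()),.046).round(4),m.sum(),np.percentile(p,[10,50,90]))
E
```

```text
[0.71448931 0.13284885 0.33925509] -0.7398897185466085 [-0.6 -0.3  0.4] 0.017724671828440394
top net [ 0.4654 -0.1687 -0.0007] mask [ 0.4643 -0.1695] crown [[0.4639, -0.1956, 0.0052]] [np.float64(-93.2)]
top net [ 0.4381 -0.2964 -0.0024] mask [ 0.4355 -0.2987] crown [[0.4429, -0.3161, 0.0035]] [np.float64(-76.3)]
top net [ 0.5655 -0.3209  0.0031] mask [ 0.57   -0.3167] crown [[0.5882, -0.2997, 0.0028]] [np.float64(43.0)]
top net [ 6.022e-01 -1.613e-01  3.000e-04] mask [ 0.6023 -0.1571] crown [[0.6288, -0.1591, 0.0036]] [np.float64(4.7)]
top net [ 7.158e-01 -2.741e-01 -1.000e-04] mask [ 0.716  -0.2741] crown [] []
side net [ 0.4331 -0.3016 -0.0014] mask [ 0.4343 -0.2995] crown [[0.4398, -0.3214, 0.0071]] [np.float64(-71.3)]
side net [ 0.4622 -0.1653 -0.0005] mask [ 0.4631 -0.1696] crown [[0.4645, -0.1959, 0.0086]] [np.float64(-85.7)]
side net [ 0.566  -0.317  -0.0026] mask [ 0.5683 -0.3175] crown [[0.5847, -0.3002, 0.0033]] [np.float64(41.9)]
side net [ 0.6026 -0.1587  0.0019] mask [ 0.6011 -0.1573] crown [[0.6271, -0.1586, 0.0047]] [np.float64(0.2)]
pad 2 [0.5713 0.1823 0.046 ] 233 [ 36.  92. 162.]
pad 3 [0.5706 0.1234 0.046 ] 233 [ 37.  92. 161.]
pad 4 [0.57   0.0622 0.046 ] 234 [ 36.  93. 160.]
```

```bash
cat > fit.py <<'E'
from h import *
from scipy.optimize import minimize
T=np.linspace(0,2*np.pi,40)
def parts(z0=0):
    circ=np.c_[20*np.cos(T),20*np.sin(T)]; box=np.array([[-11,-23],[11,-23],[11,23],[-11,23]]); cr=np.array([[18,-3],[25,-3],[25,3],[18,3]])
    out=[]
    for p,a,b in((circ,0,11.5),(box,2,9),(cr,3,9)):
        out.append(np.vstack([np.c_[p,np.full(len(p),z)] for z in(a,b)])/1000)
    return out
P=parts()
def render(cam,x,y,th,z0=0,S=8,org=(0,0),n=48):
    c,s=np.cos(th),np.sin(th); R=np.array([[c,-s,0],[s,c,0],[0,0,1]])
    img=np.zeros((n*S,n*S),np.uint8); k=vision.calibration(cam)
    for p in P:
        X=p@R.T+[x,y,z0]; q=X@k["R"].T+k["t"]; q=q@k["K"].T; q=q[:,:2]/q[:,2:]-org
        h=cv2.convexHull(q.astype(np.float32))[:,0]
        cv2.fillConvexPoly(img,np.round(((h+.5)*S-.5)*16).astype(np.int32),255,shift=4)
    return cv2.resize(img,(n,n),interpolation=cv2.INTER_AREA)/255.
def fit(cam,im,x,y,deg,z0=0):
    m=cv2.GaussianBlur(nonblue(im).astype(np.float32),(0,0),.6)
    u=pix(cam,[x,y,.006]); org=np.round(u).astype(int)-24
    w=m[org[1]:org[1]+48,org[0]:org[0]+48].astype(float)
    yy,xx=np.mgrid[:48,:48]; wt=(xx-24)**2+(yy-24)**2<19**2
    def f(v): return (((cv2.GaussianBlur(render(cam,x+v[0]/1000,y+v[1]/1000,np.radians(deg+v[2]),z0,org=org),(0,0),.6)-w)**2)*wt).sum()
    best=min((minimize(f,[0,0,d],method="Nelder-Mead",options=dict(initial_simplex=[[0,0,d],[3,0,d],[0,3,d],[0,0,d+8]])) for d in(-12,0,12)),key=lambda r:r.fun)
    v=best.x; return round(x+v[0]/1000,4),round(y+v[1]/1000,4),round(deg+v[2],1),round(best.fun,1)
E
python3 - <<'E'
from fit import *
I={c:cv2.imread(f"pics/p1_{c}.png")[:,:,::-1].copy() for c in("top","side")}
for n,g in dict(a=(.602,-.159,2),b=(.436,-.299,-74),c=(.464,-.169,-90),d=(.566,-.319,42)).items():
    print(n,fit("top",I["top"],*g),fit("side",I["side"],*g))
go([.464,-.169,.15],0)
E
```

```text
a (np.float64(0.602), np.float64(-0.1568), np.float64(-4.9), np.float64(18.8)) (np.float64(0.601), np.float64(-0.1564), np.float64(-5.5), np.float64(60.3))
b (np.float64(0.4354), np.float64(-0.298), np.float64(-73.9), np.float64(14.2)) (np.float64(0.4347), np.float64(-0.2985), np.float64(-74.2), np.float64(3.4))
c (np.float64(0.4642), np.float64(-0.169), np.float64(-86.6), np.float64(36.2)) (np.float64(0.4635), np.float64(-0.1688), np.float64(-84.4), np.float64(5.1))
d (np.float64(0.5697), np.float64(-0.317), np.float64(48.2), np.float64(12.3)) (np.float64(0.5685), np.float64(-0.3171), np.float64(46.6), np.float64(4.9))
at [0.711  0.1328 0.3319] yaw -0.7 -> offset [-24.7  -30.18 -18.19] turn 0.7 q1,q6 [2. 2.]
```

Request:
{"method": "apply_moves", "body": {"series": [{"offset":[-4,-2.5,0],"rot":[0,0,0]},{"offset":[-8,-5,0],"rot":[0,0,1]},{"offset":[-11.5,-8,0],"rot":[0,0,2]},{"offset":[-14,-12,-1],"rot":[0,0,3]},{"offset":[-16.5,-16,-2],"rot":[0,0,4]},{"offset":[-19,-20,-4],"rot":[0,0,5.2]},{"offset":[-21.5,-24,-6],"rot":[0,0,5.2]},{"offset":[-24,-27.5,-8],"rot":[0,0,5.2]},{"offset":[-24.7,-30.2,-12],"rot":[0,0,5.2]},{"offset":[-24.7,-30.2,-16],"rot":[0,0,5.2]},{"offset":[-24.7,-30.2,-20],"rot":[0,0,5.2]},{"offset":[-24.7,-30.2,-23],"rot":[0,0,5.2]},{"offset":[-24.7,-30.2,-25],"rot":[0,0,5.2]},{"offset":[-24.7,-30.2,-25],"rot":[0,0,5.2]},{"offset":[-24.7,-30.2,-25],"rot":[0,0,5.2]}], "hand": 0.76, "newtons": 25}}

```text
time: 12.35
position: [0.4645, -0.169, 0.084]
tool_rot: [0.679, 0.734, -0.0, -0.001]
ft_force: [-0.4, -0.7, 0.2]
grip_width: 0.066
grip_force: 0.0
```

Run:
```python
from h import *
go([.464,-.169,.0215],4.5)
im=vision.camera("side"); go([.464,-.169,.0215],4.5)
cv2.imwrite("pics/c1.png",cv2.resize(im[200:350,190:390],(800,600),interpolation=cv2.INTER_CUBIC)[:,:,::-1])
```

```text
at [ 0.4645 -0.169   0.084 ] yaw 4.5 -> offset [-0.05 -0.   -6.25] turn 0.0 q1,q6 [-33. -37.]
at [ 0.4651 -0.1693  0.0847] yaw 4.5 -> offset [-0.11  0.03 -6.32] turn 0.0 q1,q6 [-33. -37.]
```

View pics/c1.png

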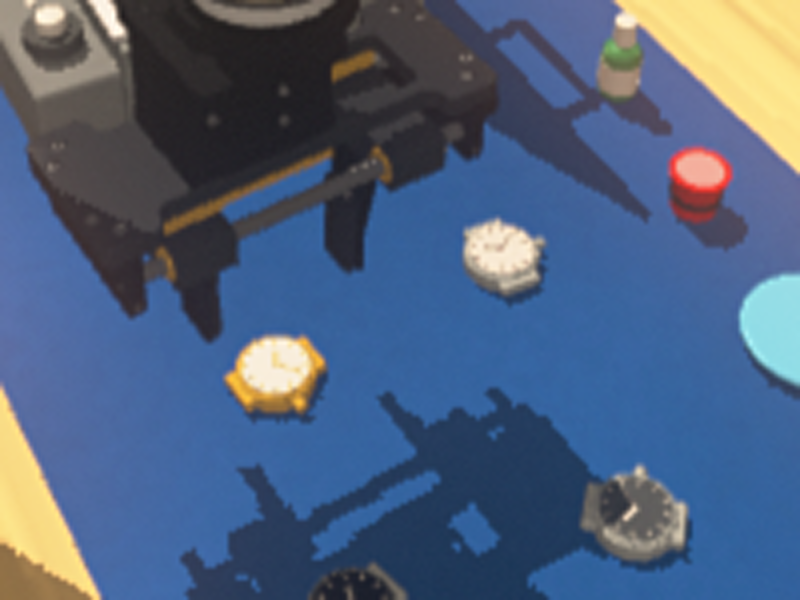

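The open fingers straddle the brass watch at (275,375) in line with its flat ends. I descend and close.

Request:
{"method": "apply_moves", "body": {"series": [{"offset":[-0.1,0,-3],"rot":[0,0,0]},{"offset":[-0.1,0,-5.5],"rot":[0,0,0]},{"offset":[-0.1,0,-6.3],"rot":[0,0,0]},{"offset":[-0.1,0,-6.3],"rot":[0,0,0]},{"offset":[-0.1,0,-6.3],"rot":[0,0,0]}]}}

```text
time: 12.9
position: [0.4645, -0.1696, 0.0225]
tool_rot: [0.679, 0.734, 0.0, 0.001]
ft_force: [0.2, -0.5, -0.2]
grip_width: 0.0662
grip_force: 0.0
```

Request:
{"method": "apply_moves", "body": {"series": [{"offset":[0,0,0],"rot":[0,0,0]},{"offset":[0,0,0],"rot":[0,0,0]},{"offset":[0,0,0],"rot":[0,0,0]},{"offset":[0,0,0],"rot":[0,0,0]},{"offset":[0,0,3],"rot":[0,0,0]},{"offset":[0,0,8],"rot":[0,0,0]},{"offset":[0,0,10],"rot":[0,0,0]},{"offset":[0,0,10],"rot":[0,0,0]}], "hand": 0}}

```text
time: 13.7
position: [0.4655, -0.1701, 0.1242]
tool_rot: [0.679, 0.734, 0.001, 0.003]
ft_force: [-1.1, -0.4, -1.0]
grip_width: 0.0456
grip_force: 25.0
```

```bash
cat > place.py <<'E'
from h import *
# nest: underside position & tilted TCP target for tilt phi (tool top leans to -x of tester)
O=np.array([.552,.1526,0]); yw=np.radians(-.7); ex=np.array([np.cos(yw),np.sin(yw),0]); ey=np.array([-np.sin(yw),np.cos(yw),0])
nest={i:O+.0186*ex+y*ey+[0,0,.046] for i,y in zip((1,2,3,4),(.09,.03,-.03,-.09))}
def target(n,phi,h,up=0):
    p=np.radians(phi); a=-np.sin(p)*ex+np.array([0,0,np.cos(p)])
    low=.0195*np.sin(p)  # lowest edge of the tilted underside above pad
    return nest[n]+a*h+[0,0,low+up]
def rots(phi,turn):
    """rotation vector (world, deg) from present pose: yaw turn then tilt about tester -y"""
    r=Ro.from_rotvec(-ey*np.radians(phi))*Ro.from_euler("z",turn,degrees=True)
    return np.degrees(r.as_rotvec()).round(1)
E
python3 - <<'E'
from place import *
o,y=state(); print(o["grip_width"],o["grip_force"])
for u in(.08,0): go(target(1,14,.021,u),-.7)
for f in(.25,.5,.75,1): print(f,rots(14*f,(-.7-y)*f))
E
```

```text
0.045646641607039955 24.99985009431839
at [ 0.4655 -0.1701  0.1242] yaw 4.5 -> offset [10.11 41.26  2.69] turn -5.2 q1,q6 [-33. -37.]
at [ 0.4655 -0.1701  0.1242] yaw 4.5 -> offset [10.11 41.26 -5.31] turn -5.2 q1,q6 [-33. -37.]
0.25 [-0.  -3.5 -1.3]
0.5 [ 0.1 -7.  -2.6]
0.75 [  0.2 -10.5  -3.9]
1 [  0.5 -14.   -5.2]
```

Request:
{"method": "apply_moves", "body": {"series": [{"offset":[1,4.1,2],"rot":[0,0,0]},{"offset":[2,8.2,2.7],"rot":[0,0,0]},{"offset":[3,12.3,2.7],"rot":[0,0,0]},{"offset":[4,16.4,2.7],"rot":[0,0,0]},{"offset":[5,20.5,2.7],"rot":[0,-2,-0.7]},{"offset":[6,24.6,2.7],"rot":[0,-3.5,-1.3]},{"offset":[7,28.7,2.7],"rot":[0.1,-7,-2.6]},{"offset":[8,32.8,2.7],"rot":[0.2,-10.5,-3.9]},{"offset":[9,36.9,2.7],"rot":[0.5,-14,-5.2]},{"offset":[10.1,41.3,2.7],"rot":[0.5,-14,-5.2]},{"offset":[10.1,41.3,2.7],"rot":[0.5,-14,-5.2]},{"offset":[10.1,41.3,2.7],"rot":[0.5,-14,-5.2]}]}}

```text
time: 14.9
position: [0.5635, 0.2446, 0.1465]
tool_rot: [0.706, 0.698, 0.084, 0.086]
ft_force: [-0.2, 0.5, -0.8]
grip_width: 0.0458
grip_force: 25.0
```

Run:
```python
from place import *
im=vision.camera("side"); vision.camera("side")
o,y=state(); print(o["grip_width"],o["ft_force"].round(1)); R=Ro.from_quat(o["tool_rot"]).as_matrix(); print("tilt",np.degrees(np.arcsin(R[:,2]@ex)),np.degrees(R[:,2]@ey),y)
go(target(1,14,.022,.002),-.7); go(target(1,14,.022),-.7)
cv2.imwrite("pics/pl1.png",cv2.resize(im[20:230,110:390],(800,600),interpolation=cv2.INTER_CUBIC)[:,:,::-1])
```

```text
0.045511276884929515 [-0.3 -1.7 -1.2]
tilt 13.810646978379118 -0.04089339635970184 -0.7817879024899254
at [0.5636 0.2428 0.1469] yaw -0.8 -> offset [ 0.28 -0.03 -7.29] turn 0.1 q1,q6 [15. 20.]
at [0.5636 0.2428 0.1469] yaw -0.8 -> offset [ 0.28 -0.03 -7.49] turn 0.1 q1,q6 [15. 20.]
```

View pics/pl1.png

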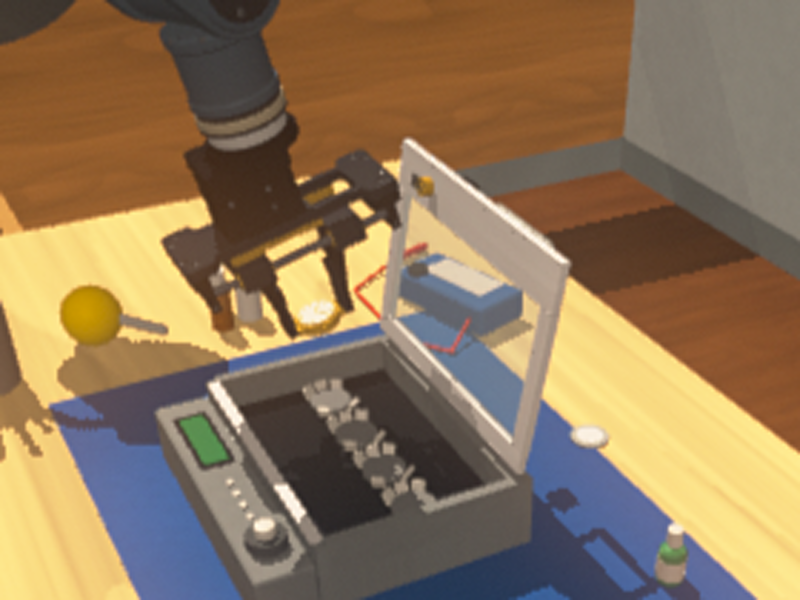

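The watch is held tilted above nest 1, with the gripper end near the panel at (395,200) but clear of it. I lower it now, watching the force.

Request:
{"method": "apply_moves", "body": {"series": [{"offset":[0.25,0,-2.5],"rot":[0,0,0]},{"offset":[0.25,0,-5],"rot":[0,0,0]},{"offset":[0.25,0,-6],"rot":[0,0,0]},{"offset":[0.25,0,-6.6],"rot":[0,0,0]},{"offset":[0.25,0,-6.9],"rot":[0,0,0]},{"offset":[0.25,0,-6.9],"rot":[0,0,0]},{"offset":[0.25,0,-6.9],"rot":[0,0,0]}]}}

```text
time: 15.7
position: [0.5679, 0.2439, 0.0802]
tool_rot: [0.706, 0.697, 0.087, 0.087]
ft_force: [0.2, -0.4, -0.5]
grip_width: 0.0457
grip_force: 25.0
```

```bash
cat > st.py <<'E'
from place import *
import sys
n=int(sys.argv[1]); h=float(sys.argv[2])
p=[];f=[]
for i in range(3):
    vision.camera("top" if i else "side"); o,y=state(); p.append(o["position"]); f.append(o["ft_force"])
print(np.round(p,4).tolist(),np.round(f,1).tolist(),o["grip_width"].round(4)); R=Ro.from_quat(o["tool_rot"]).as_matrix()
print("tilt",np.degrees(np.arcsin(R[:,2]@ex)).round(1),"yaw",y.round(1),"to target cm",(100*(target(n,14,h)-np.mean(p,0))).round(2))
E
python3 st.py 1 .022
```

```text
Traceback (most recent call last):
  File "st.py", line 7, in <module>
    print(np.round(p,4).tolist(),np.round(f,1).tolist(),o["grip_width"].round(4)); R=Ro.from_quat(o["tool_rot"]).as_matrix()
                                                        ^^^^^^^^^^^^^^^^^^^^^
AttributeError: 'float' object has no attribute 'round'
```

```bash
sed -i 's/o\["grip_width"\].round(4)/round(o["grip_width"],4)/' st.py; python3 st.py 1 .022
```

```text
[[0.5676, 0.2441, 0.0801], [0.5675, 0.2441, 0.0799], [0.5674, 0.244, 0.0798]] [[0.0, -0.2, -1.3], [-0.3, 0.2, -0.3], [-0.0, 0.2, -1.4]] 0.0456
tilt 14.0 yaw -0.8 to target cm [-0.11 -0.16 -0.79]
```

Request:
{"method": "apply_moves", "body": {"series": [{"offset":[-0.1,-0.1,-0.4],"rot":[0,0,0]},{"offset":[-0.1,-0.1,-0.7],"rot":[0,0,0]},{"offset":[-0.1,-0.1,-0.8],"rot":[0,0,0]},{"offset":[-0.1,-0.1,-0.8],"rot":[0,0,0]},{"offset":[-0.1,-0.1,-0.8],"rot":[0,0,0]}]}}

```text
time: 16.5
position: [0.5661, 0.2428, 0.0715]
tool_rot: [0.706, 0.697, 0.086, 0.086]
ft_force: [-1.5, 0.1, 3.2]
grip_width: 0.0453
grip_force: 25.0
```

```bash
python3 st.py 1 .022
```

```text
[[0.5661, 0.2428, 0.0715], [0.566, 0.2428, 0.0715], [0.5661, 0.2428, 0.0715]] [[-1.7, 0.0, 3.9], [-1.1, -1.4, 4.3], [-2.8, -0.3, 3.4]] 0.0455
tilt 14.0 yaw -0.8 to target cm [ 0.03 -0.04  0.06]
```

Request:
{"method": "apply_moves", "body": {"series": [{"offset":[0,0,0],"rot":[0,0,0]},{"offset":[0,0,0],"rot":[0,0,0]},{"offset":[0,0,0],"rot":[0,0,0]},{"offset":[0,0,0],"rot":[0,0,0]},{"offset":[-0.2,0,1],"rot":[0,0,0]},{"offset":[-0.5,0,2.5],"rot":[0,0,0]},{"offset":[-1.5,0,6],"rot":[0,0,0]},{"offset":[-2.5,0,10],"rot":[0,0,0]},{"offset":[-3,-5,12],"rot":[0,4.5,0]},{"offset":[-3.5,-10,12],"rot":[0,9,0]},{"offset":[-4,-15,12],"rot":[0,14,0]},{"offset":[-4,-20,12],"rot":[0,14,0]},{"offset":[-4,-25,12],"rot":[0,14,0]},{"offset":[-4,-30,12],"rot":[0,14,0]},{"offset":[-4,-32,12],"rot":[0,14,0]}], "hand": 0.68}}

```text
time: 18.15
position: [0.5267, -0.081, 0.193]
tool_rot: [0.713, 0.701, -0.0, 0.003]
ft_force: [0.1, 1.5, 1.6]
grip_width: 0.0591
grip_force: 0.0
```

```bash
cat > chk.py <<'E'
from fit import *
from place import nest
import sys
tag=sys.argv[1]; I={c:vision.camera(c) for c in("top","side")}
for c in I: cv2.imwrite(f"pics/{tag}_{c}.png",I[c][:,:,::-1])
A=I["top"][165:255,125:270]; B=I["side"][120:220,180:300]
cv2.imwrite(f"pics/{tag}.png",np.vstack([cv2.resize(A,(480,298),interpolation=cv2.INTER_CUBIC),cv2.resize(B,(480,300),interpolation=cv2.INTER_LANCZOS4)[:298]])[:,:,::-1])
for n,g in dict(a=(.602,-.157,-5),b=(.435,-.298,-74),c=(.464,-.169,-86),d=(.569,-.317,47)).items():
    if n in sys.argv[2]: print(n,*[[float(v) for v in fit(c,I[c],*g)] for c in I])
go([0,0,0])
E
python3 chk.py r1 abd
```

```text
a [0.6104, -0.1645, -22.7, 840.0] [0.6009, -0.1566, -4.6, 4.4]
b [0.4355, -0.2982, -73.2, 11.8] [0.4347, -0.2985, -73.8, 3.2]
d [0.5697, -0.3168, 47.1, 14.0] [0.5686, -0.3171, 47.8, 3.3]
at [ 0.5269 -0.0807  0.1929] yaw -1.0 -> offset [-52.69   8.07 -19.29] turn 0 q1,q6 [-21. -20.]
```

View pics/r1.png

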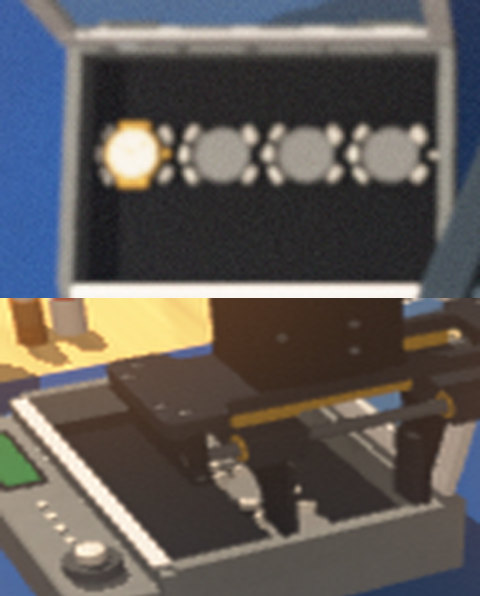

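Watch c is seated in nest 1 at (132,153), with its crown at the right-hand gap. Next is watch a.

Request:
{"method": "apply_moves", "body": {"series": [{"offset":[1,-1,0],"rot":[0,0,8.4]},{"offset":[2,-2,0],"rot":[0,0,16.8]},{"offset":[3,-3,-1],"rot":[0,0,25.2]},{"offset":[4,-4,-2],"rot":[0,0,33.6]},{"offset":[5,-5,-3],"rot":[0,0,42]},{"offset":[6,-6,-4],"rot":[0,0,50.4]},{"offset":[7,-7,-5],"rot":[0,0,58.8]},{"offset":[7.4,-7.6,-6],"rot":[0,0,67.2]},{"offset":[7.4,-7.6,-7],"rot":[0,0,75.6]},{"offset":[7.4,-7.6,-8],"rot":[0,0,84]},{"offset":[7.4,-7.6,-11],"rot":[0,0,86.2]},{"offset":[7.4,-7.6,-13],"rot":[0,0,86.2]},{"offset":[7.4,-7.6,-13],"rot":[0,0,86.2]},{"offset":[7.4,-7.6,-13],"rot":[0,0,86.2]}], "hand": 0.76}}

```text
time: 19.65
position: [0.6005, -0.152, 0.0621]
tool_rot: [0.039, 0.999, 0.0, 0.001]
ft_force: [0.4, -0.3, 0.3]
grip_width: 0.0663
grip_force: 0.0
```

```bash
cat > gr.py <<'E'
from fit import *
import sys
x,y,yaw=map(float,sys.argv[1:4])
for _ in range(2): vision.camera("side"); go([x,y,.0215],yaw)
E
python3 gr.py .6013 -.1567 85.2
python3 - <<'E'
from fit import *
im=vision.camera("side"); print(fit("side",im,.601,-.1567,-5))
E
```

```text
at [ 0.6011 -0.1525  0.0627] yaw 85.5 -> offset [ 0.02 -0.42 -4.12] turn -0.3 q1,q6 [ -25. -110.]
at [ 0.6013 -0.1529  0.063 ] yaw 85.5 -> offset [-0.   -0.38 -4.15] turn -0.3 q1,q6 [ -25. -110.]
(np.float64(0.6017), np.float64(-0.1567), np.float64(-6.2), np.float64(135.5))
```

Request:
{"method": "apply_moves", "body": {"series": [{"offset":[0,-0.3,-2],"rot":[0,0,0]},{"offset":[0,-0.3,-3.5],"rot":[0,0,0]},{"offset":[0,-0.3,-4.1],"rot":[0,0,0]},{"offset":[0,-0.3,-4.1],"rot":[0,0,0]},{"offset":[0,-0.3,-4.1],"rot":[0,0,0]},{"offset":[0,-0.3,-4.1],"rot":[0,0,0]}]}}

```text
time: 20.4
position: [0.6005, -0.1562, 0.0207]
tool_rot: [0.04, 0.999, -0.0, 0.001]
ft_force: [-0.2, -0.9, 0.7]
grip_width: 0.0665
grip_force: 0.0
```

Request:
{"method": "apply_moves", "body": {"series": [{"offset":[0,0,0],"rot":[0,0,0]},{"offset":[0,0,0],"rot":[0,0,0]},{"offset":[0,0,0],"rot":[0,0,0]},{"offset":[0,0,0],"rot":[0,0,0]},{"offset":[0,0,4],"rot":[0,0,0]},{"offset":[0,0,8],"rot":[0,0,0]},{"offset":[-1,4,12],"rot":[0,0,0]},{"offset":[-2,8,12],"rot":[0,0,-8]},{"offset":[-3,12,12],"rot":[0,0,-16]},{"offset":[-3.6,16,12],"rot":[0,0,-24]},{"offset":[-3.6,20,12],"rot":[0,0,-32]},{"offset":[-3.6,24,12],"rot":[0,0,-40]},{"offset":[-3.6,28,12],"rot":[0,0,-48]},{"offset":[-3.6,31,12],"rot":[0,0,-56]},{"offset":[-3.6,33.9,12],"rot":[0,0,-64]},{"offset":[-3.6,33.9,12],"rot":[0,0,-72]},{"offset":[-3.6,33.9,12],"rot":[0,0,-80]},{"offset":[-3.6,33.9,12],"rot":[0,0,-86.2]},{"offset":[-3.6,33.9,12],"rot":[0,0,-86.2]},{"offset":[-3.6,33.9,12],"rot":[0,0,-86.2]}], "hand": 0}}

```text
time: 22.4
position: [0.5641, 0.1828, 0.1403]
tool_rot: [0.711, 0.703, -0.001, 0.001]
ft_force: [-0.3, -1.1, -0.8]
grip_width: 0.0454
grip_force: 25.0
```

```bash
python3 st.py 2 .022
```

```text
[[0.5641, 0.1828, 0.1403], [0.5642, 0.1827, 0.1403], [0.5642, 0.1827, 0.1403]] [[0.3, 1.2, 0.2], [0.2, 0.0, -1.3], [0.2, 0.7, -0.5]] 0.0455
tilt -0.0 yaw -0.7 to target cm [ 0.15 -0.03 -6.82]
```

Request:
{"method": "apply_moves", "body": {"series": [{"offset":[-1,0,0],"rot":[-0.1,-7,0]},{"offset":[-0.5,0,0],"rot":[-0.2,-14,0]},{"offset":[0.15,0,-2],"rot":[-0.2,-14,0]},{"offset":[0.15,0,-4.5],"rot":[-0.2,-14,0]},{"offset":[0.15,0,-6],"rot":[-0.2,-14,0]},{"offset":[0.15,0,-6.4],"rot":[-0.2,-14,0]},{"offset":[0.15,0,-6.6],"rot":[-0.2,-14,0]},{"offset":[0.15,0,-6.6],"rot":[-0.2,-14,0]},{"offset":[0.15,0,-6.6],"rot":[-0.2,-14,0]}]}}

```text
time: 23.45
position: [0.5664, 0.183, 0.0752]
tool_rot: [0.706, 0.697, 0.085, 0.088]
ft_force: [0.0, -0.0, -2.0]
grip_width: 0.0457
grip_force: 25.0
```

```bash
python3 st.py 2 .021
```

```text
[[0.5664, 0.183, 0.0753], [0.5663, 0.1829, 0.0752], [0.5662, 0.1829, 0.0751]] [[-0.3, -0.4, -0.7], [0.4, 1.0, -1.2], [-0.3, -0.1, -1.7]] 0.0452
tilt 14.1 yaw -0.7 to target cm [-0.04 -0.05 -0.41]
```

Request:
{"method": "apply_moves", "body": {"series": [{"offset":[0,0,-0.3],"rot":[0,0,0]},{"offset":[0,0,-0.45],"rot":[0,0,0]},{"offset":[0,0,-0.45],"rot":[0,0,0]},{"offset":[0,0,-0.45],"rot":[0,0,0]}]}}

```text
time: 24.0
position: [0.566, 0.1829, 0.0702]
tool_rot: [0.706, 0.697, 0.085, 0.088]
ft_force: [-0.4, 0.6, 4.5]
grip_width: 0.0456
grip_force: 25.0
```

```bash
python3 st.py 2 .021
```

```text
[[0.566, 0.1829, 0.0702], [0.566, 0.1829, 0.0702], [0.566, 0.1829, 0.0702]] [[-0.8, -0.5, 4.1], [-0.8, 0.2, 5.0], [-0.8, 0.5, 4.1]] 0.0452
tilt 14.0 yaw -0.7 to target cm [-0.01 -0.05  0.09]
```

Request:
{"method": "apply_moves", "body": {"series": [{"offset":[0,0,0],"rot":[0,0,0]},{"offset":[0,0,0],"rot":[0,0,0]},{"offset":[0,0,0],"rot":[0,0,0]},{"offset":[0,0,0],"rot":[0,0,0]},{"offset":[-0.2,0,1],"rot":[0,0,0]},{"offset":[-0.5,0,2.5],"rot":[0,0,0]},{"offset":[-1.5,0,6],"rot":[0,0,0]},{"offset":[-2.5,0,10],"rot":[0,0,0]},{"offset":[-3,-5,12],"rot":[0,4.5,0]},{"offset":[-3.5,-10,12],"rot":[0,9,0]},{"offset":[-4,-15,12],"rot":[0,14,0]},{"offset":[-4,-20,12],"rot":[0,14,0]},{"offset":[-4,-25,12],"rot":[0,14,0]},{"offset":[-4,-26,12],"rot":[0,14,0]}], "hand": 0.68}}

```text
time: 25.55
position: [0.5265, -0.0818, 0.1915]
tool_rot: [0.713, 0.701, -0.002, 0.004]
ft_force: [-0.0, 0.1, -0.3]
grip_width: 0.0592
grip_force: 0.0
```

```bash
python3 chk.py r2 bd
```

```text
b [0.4354, -0.298, -72.7, 12.5] [0.4348, -0.2985, -74.0, 3.0]
d [0.5698, -0.3172, 48.6, 13.4] [0.5686, -0.3171, 47.5, 3.4]
at [ 0.526  -0.0792  0.191 ] yaw -1.0 -> offset [-52.6    7.92 -19.1 ] turn 0 q1,q6 [-20. -19.]
```

View pics/r2.png

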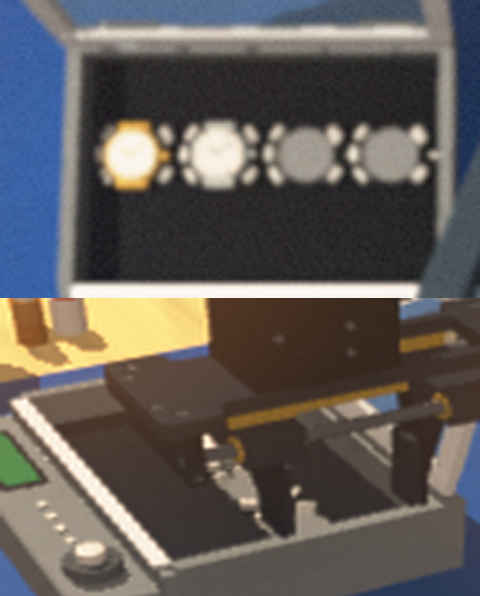

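Watch a is in nest 2 at (218,153), crown right. Next is watch b.

Request:
{"method": "apply_moves", "body": {"series": [{"offset":[-1.8,-4.4,0],"rot":[0,0,4]},{"offset":[-3.6,-8.8,0],"rot":[0,0,8]},{"offset":[-5.4,-13.2,-2],"rot":[0,0,12]},{"offset":[-7.2,-17.6,-4],"rot":[0,0,16]},{"offset":[-9.1,-21.9,-6],"rot":[0,0,17.4]},{"offset":[-9.1,-21.9,-10],"rot":[0,0,17.4]},{"offset":[-9.1,-21.9,-12.8],"rot":[0,0,17.4]},{"offset":[-9.1,-21.9,-12.8],"rot":[0,0,17.4]},{"offset":[-9.1,-21.9,-12.8],"rot":[0,0,17.4]},{"offset":[-9.1,-21.9,-12.8],"rot":[0,0,17.4]}], "hand": 0.76}}

```text
time: 26.65
position: [0.4361, -0.2957, 0.0635]
tool_rot: [0.596, 0.803, -0.002, 0.004]
ft_force: [-0.3, -0.1, -1.0]
grip_width: 0.0657
grip_force: 0.0
```

```bash
python3 gr.py .4352 -.2982 16.4
```

```text
at [ 0.4362 -0.296   0.0637] yaw 16.8 -> offset [-0.1  -0.22 -4.22] turn -0.4 q1,q6 [-46. -63.]
at [ 0.436  -0.2961  0.0637] yaw 16.8 -> offset [-0.08 -0.21 -4.22] turn -0.4 q1,q6 [-46. -63.]
```

Request:
{"method": "apply_moves", "body": {"series": [{"offset":[-0.1,-0.2,-2],"rot":[0,0,-0.4]},{"offset":[-0.1,-0.2,-3.5],"rot":[0,0,-0.4]},{"offset":[-0.1,-0.2,-4.2],"rot":[0,0,-0.4]},{"offset":[-0.1,-0.2,-4.2],"rot":[0,0,-0.4]},{"offset":[-0.1,-0.2,-4.2],"rot":[0,0,-0.4]},{"offset":[-0.1,-0.2,-4.2],"rot":[0,0,-0.4]}]}}

```text
time: 27.35
position: [0.4342, -0.2985, 0.0207]
tool_rot: [0.6, 0.8, -0.002, 0.003]
ft_force: [-0.4, 0.4, -0.5]
grip_width: 0.0661
grip_force: 0.0
```

Request:
{"method": "apply_moves", "body": {"series": [{"offset":[0,0,0],"rot":[0,0,0]},{"offset":[0,0,0],"rot":[0,0,0]},{"offset":[0,0,0],"rot":[0,0,0]},{"offset":[0,0,0],"rot":[0,0,0]},{"offset":[0,0,4],"rot":[0,0,0]},{"offset":[0,0,8],"rot":[0,0,0]},{"offset":[1,4,11],"rot":[0,0,0]},{"offset":[2.5,8,12],"rot":[0,0,-3]},{"offset":[4,12,12],"rot":[0,0,-6]},{"offset":[5.5,16,12],"rot":[0,0,-9]},{"offset":[7,20,12],"rot":[0,0,-12]},{"offset":[8.5,24,12],"rot":[0,0,-17.1]},{"offset":[9.5,28,12],"rot":[0,0,-17.1]},{"offset":[10.5,32,12],"rot":[0,0,-17.1]},{"offset":[11,36,12],"rot":[0,0,-17.1]},{"offset":[11.5,40,12],"rot":[0,0,-17.1]},{"offset":[11.5,42.2,12],"rot":[0,0,-17.1]},{"offset":[11.5,42.2,12],"rot":[0,0,-17.1]},{"offset":[11.5,42.2,12],"rot":[0,0,-17.1]}], "hand": 0}}

```text
time: 29.25
position: [0.5483, 0.124, 0.1396]
tool_rot: [0.712, 0.703, -0.003, 0.002]
ft_force: [-0.0, 0.4, -0.3]
grip_width: 0.0454
grip_force: 25.0
```

```bash
python3 st.py 3 .021
```

```text
[[0.5485, 0.1233, 0.1396], [0.5486, 0.1229, 0.1397], [0.5487, 0.1226, 0.1397]] [[-0.2, 0.0, -1.0], [-0.1, -0.3, 0.1], [-0.2, -0.3, -0.9]] 0.0456
tilt -0.0 yaw -0.9 to target cm [ 1.66 -0.05 -6.86]
```

Request:
{"method": "apply_moves", "body": {"series": [{"offset":[0.5,0,0],"rot":[-0.1,-7,0.1]},{"offset":[1,0,0],"rot":[-0.2,-14,0.2]},{"offset":[1.6,0,-2],"rot":[-0.2,-14,0.2]},{"offset":[1.6,0,-4.5],"rot":[-0.2,-14,0.2]},{"offset":[1.6,0,-6],"rot":[-0.2,-14,0.2]},{"offset":[1.6,0,-6.4],"rot":[-0.2,-14,0.2]},{"offset":[1.6,0,-6.6],"rot":[-0.2,-14,0.2]},{"offset":[1.6,0,-6.6],"rot":[-0.2,-14,0.2]},{"offset":[1.6,0,-6.6],"rot":[-0.2,-14,0.2]}]}}

```text
time: 30.3
position: [0.5655, 0.1236, 0.0747]
tool_rot: [0.706, 0.698, 0.084, 0.09]
ft_force: [-0.7, -0.8, -0.7]
grip_width: 0.0457
grip_force: 25.0
```

```bash
python3 st.py 3 .021
```

```text
[[0.5654, 0.1237, 0.0748], [0.5653, 0.1238, 0.0747], [0.5652, 0.1239, 0.0746]] [[-0.2, -0.5, -1.3], [-0.1, -0.5, 0.1], [-0.2, 1.2, -1.3]] 0.0455
tilt 14.1 yaw -0.6 to target cm [-0.02 -0.14 -0.36]
```

Request:
{"method": "apply_moves", "body": {"series": [{"offset":[0,-0.1,-0.2],"rot":[0,0,0]},{"offset":[0,-0.1,-0.42],"rot":[0,0,0]},{"offset":[0,-0.1,-0.42],"rot":[0,0,0]},{"offset":[0,-0.1,-0.42],"rot":[0,0,0]}]}}

```text
time: 30.85
position: [0.565, 0.1229, 0.0698]
tool_rot: [0.706, 0.698, 0.084, 0.089]
ft_force: [-0.3, -0.6, 1.6]
grip_width: 0.0455
grip_force: 25.0
```

```bash
python3 st.py 3 .021
```

```text
[[0.565, 0.1229, 0.0698], [0.565, 0.1228, 0.0698], [0.565, 0.1229, 0.0698]] [[-0.1, 0.1, 1.4], [-0.4, -0.4, 1.1], [-0.2, -0.2, 1.9]] 0.0456
tilt 14.0 yaw -0.6 to target cm [ 0.02 -0.04  0.13]
```

Light contact; release and retreat.

Request:
{"method": "apply_moves", "body": {"series": [{"offset":[0,0,0],"rot":[0,0,0]},{"offset":[0,0,0],"rot":[0,0,0]},{"offset":[0,0,0],"rot":[0,0,0]},{"offset":[0,0,0],"rot":[0,0,0]},{"offset":[-0.2,0,1],"rot":[0,0,0]},{"offset":[-0.5,0,2.5],"rot":[0,0,0]},{"offset":[-1.5,0,6],"rot":[0,0,0]},{"offset":[-2.5,0,10],"rot":[0,0,0]},{"offset":[-3,-5,12],"rot":[0,4.5,0]},{"offset":[-3.5,-10,12],"rot":[0,9,0]},{"offset":[-4,-15,12],"rot":[0,14,0]},{"offset":[-4,-20,12],"rot":[0,14,0]}], "hand": 0.68}}

```text
time: 32.2
position: [0.5265, -0.075, 0.1913]
tool_rot: [0.71, 0.704, -0.002, 0.005]
ft_force: [0.4, -1.0, 0.2]
grip_width: 0.0591
grip_force: 0.0
```

```bash
python3 chk.py r3 d
```

```text
d [0.5697, -0.3168, 47.1, 16.6] [0.5686, -0.3171, 47.3, 3.2]
at [ 0.5263 -0.0791  0.1907] yaw -1.0 -> offset [-52.63   7.91 -19.07] turn 0 q1,q6 [-20. -19.]
```

View pics/r3.png

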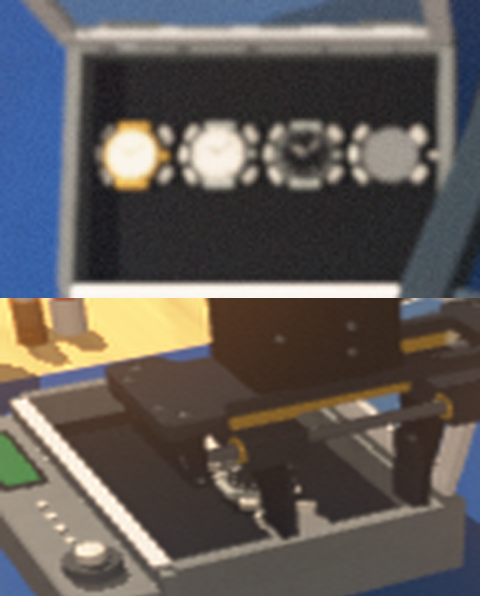

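Watch b is in nest 3. Watch d's crown direction puts its final joint angle out of range, so I will turn it on the mat and regrasp it.

Request:
{"method": "apply_moves", "body": {"series": [{"offset":[0.9,-4.7,0],"rot":[0,0,-8]},{"offset":[1.8,-9.4,0],"rot":[0,0,-16]},{"offset":[2.7,-14.1,-2],"rot":[0,0,-24]},{"offset":[3.6,-18.8,-4],"rot":[0,0,-32]},{"offset":[4.3,-23.7,-6],"rot":[0,0,-40]},{"offset":[4.3,-23.7,-10],"rot":[0,0,-41.6]},{"offset":[4.3,-23.7,-12.8],"rot":[0,0,-41.6]},{"offset":[4.3,-23.7,-12.8],"rot":[0,0,-41.6]},{"offset":[4.3,-23.7,-12.8],"rot":[0,0,-41.6]},{"offset":[4.3,-23.7,-12.8],"rot":[0,0,-41.6]}], "hand": 0.76}}

```text
time: 33.3
position: [0.5691, -0.3098, 0.0638]
tool_rot: [0.914, 0.406, -0.003, 0.003]
ft_force: [0.4, -1.0, 0.1]
grip_width: 0.066
grip_force: 0.0
```

```bash
python3 gr.py .5692 -.317 137.4
```

```text
at [ 0.5692 -0.3099  0.0641] yaw -42.1 -> offset [-0.   -0.71 -4.26] turn -0.5 q1,q6 [-38.   4.]
at [ 0.5692 -0.31    0.064 ] yaw -42.1 -> offset [ 0.   -0.7  -4.25] turn -0.5 q1,q6 [-38.   4.]
```

Request:
{"method": "apply_moves", "body": {"series": [{"offset":[0,-0.7,-2],"rot":[0,0,-0.5]},{"offset":[0,-0.7,-3.5],"rot":[0,0,-0.5]},{"offset":[0,-0.7,-4.2],"rot":[0,0,-0.5]},{"offset":[0,-0.7,-4.2],"rot":[0,0,-0.5]},{"offset":[0,-0.7,-4.2],"rot":[0,0,-0.5]},{"offset":[0,-0.7,-4.2],"rot":[0,0,-0.5]}]}}

```text
time: 34.0
position: [0.5679, -0.3167, 0.0198]
tool_rot: [0.916, 0.401, -0.004, 0.002]
ft_force: [0.6, -0.0, -0.2]
grip_width: 0.0662
grip_force: 0.0
```

Request:
{"method": "apply_moves", "body": {"series": [{"offset":[0,0,0],"rot":[0,0,0]},{"offset":[0,0,0],"rot":[0,0,0]},{"offset":[0,0,0],"rot":[0,0,0]},{"offset":[0,0,0],"rot":[0,0,0]},{"offset":[0,0,3],"rot":[0,0,-6]},{"offset":[-1,2,5],"rot":[0,0,-14]},{"offset":[-2,3,5],"rot":[0,0,-22]},{"offset":[-3,5,5],"rot":[0,0,-30]},{"offset":[-4,7,5],"rot":[0,0,-38]},{"offset":[-5,8,5],"rot":[0,0,-46]},{"offset":[-5,8,5],"rot":[0,0,-54]},{"offset":[-5,8,5],"rot":[0,0,-62]},{"offset":[-5,8,5],"rot":[0,0,-70]},{"offset":[-5,8,5],"rot":[0,0,-78]},{"offset":[-5,8,4],"rot":[0,0,-86]},{"offset":[-5,8,3],"rot":[0,0,-94]},{"offset":[-5,8,2],"rot":[0,0,-100]},{"offset":[-5,8,1],"rot":[0,0,-100]},{"offset":[-5,8,0.6],"rot":[0,0,-100]},{"offset":[-5,8,0.6],"rot":[0,0,-100]}], "hand": 0}}

```text
time: 36.0
position: [0.5174, -0.2366, 0.0249]
tool_rot: [0.896, -0.443, -0.005, -0.002]
ft_force: [0.2, -0.2, -1.5]
grip_width: 0.0458
grip_force: 25.0
```

```bash
python3 gr.py .52 -.237 37.4; python3 st.py 4 .021
```

```text
at [ 0.5177 -0.2368  0.0254] yaw -142.6 -> offset [ 0.23 -0.02 -0.39] turn 0.0 q1,q6 [-36. 107.]
at [ 0.5179 -0.2369  0.0257] yaw -142.6 -> offset [ 0.21 -0.01 -0.42] turn 0.0 q1,q6 [-36. 107.]
[[0.5181, -0.237, 0.0259], [0.5181, -0.237, 0.0261], [0.5181, -0.2371, 0.0261]] [[-0.8, -0.4, -1.1], [-0.1, -0.1, -0.4], [-0.6, 0.3, -1.7]] 0.0455
tilt -0.3 yaw -142.7 to target cm [ 4.63 29.95  4.51]
```

Request:
{"method": "apply_moves", "body": {"series": [{"offset":[0,0,-0.4],"rot":[0,0,0]},{"offset":[0,0,-0.5],"rot":[0,0,0]},{"offset":[0,0,-0.5],"rot":[0,0,0]},{"offset":[0,0,-0.5],"rot":[0,0,0]}]}}

```text
time: 36.65
position: [0.5178, -0.2368, 0.0206]
tool_rot: [0.896, -0.444, -0.004, -0.002]
ft_force: [0.5, 0.5, -0.9]
grip_width: 0.0457
grip_force: 25.0
```

Request:
{"method": "apply_moves", "body": {"series": [{"offset":[0,0,0],"rot":[0,0,0]},{"offset":[0,0,0],"rot":[0,0,0]},{"offset":[0,0,0],"rot":[0,0,0]},{"offset":[0,0,2],"rot":[0,0,0]},{"offset":[0,0,5],"rot":[0,0,8]},{"offset":[0,3,8],"rot":[0,0,16]},{"offset":[0,6,8],"rot":[0,0,24]},{"offset":[0,10,8],"rot":[0,0,32]},{"offset":[0,14,10],"rot":[0,0,40]},{"offset":[0,16,12],"rot":[0,0,48]},{"offset":[0,16,13],"rot":[0,0,56]},{"offset":[0,16,14],"rot":[0,0,64]},{"offset":[0,16,15],"rot":[0,0,72]},{"offset":[0,16,16],"rot":[0,0,80]},{"offset":[0,16,16],"rot":[0,0,88]},{"offset":[0,16,16],"rot":[0,0,96]},{"offset":[0,16,16],"rot":[0,0,104]},{"offset":[0,16,16],"rot":[0,0,112]},{"offset":[0,16,16],"rot":[0,0,120]},{"offset":[0,16,16],"rot":[0,0,128]}], "hand": 0.76}}

```text
time: 38.65
position: [0.5177, -0.0768, 0.1808]
tool_rot: [0.79, 0.613, -0.003, 0.003]
ft_force: [-0.1, 0.4, 0.3]
grip_width: 0.0658
grip_force: 0.0
```

Run:
```python
from fit import *
for c in("top","side"):
    im=vision.camera(c); cv2.imwrite(f"pics/d2_{c}.png",im[:,:,::-1]); print([float(v) for v in fit(c,im,.518,-.237,-52.6)])
go([.518,-.237,.0215],37.4)
```

```text
[0.5192, -0.2343, -51.0, 271.0]
[0.5173, -0.2364, -52.4, 3.0]
at [ 0.5176 -0.0768  0.1807] yaw -14.7 -> offset [  0.04 -16.02 -15.92] turn 52.1 q1,q6 [-20.  -5.]
```

Request:
{"method": "apply_moves", "body": {"series": [{"offset":[0,-4,0],"rot":[0,0,8]},{"offset":[0,-8,0],"rot":[0,0,16]},{"offset":[0,-12,0],"rot":[0,0,24]},{"offset":[0,-16,-2],"rot":[0,0,32]},{"offset":[0,-16,-4],"rot":[0,0,40]},{"offset":[0,-16,-7],"rot":[0,0,48]},{"offset":[0,-16,-10],"rot":[0,0,52.2]},{"offset":[0,-16,-11.8],"rot":[0,0,52.2]},{"offset":[0,-16,-11.8],"rot":[0,0,52.2]},{"offset":[0,-16,-11.8],"rot":[0,0,52.2]}]}}

```text
time: 39.75
position: [0.5179, -0.2369, 0.0627]
tool_rot: [0.443, 0.896, -0.002, 0.004]
ft_force: [0.5, -1.7, -0.5]
grip_width: 0.0665
grip_force: 0.0
```

```bash
python3 gr.py .518 -.2365 37.6
```

```text
at [ 0.5184 -0.2372  0.0635] yaw 37.4 -> offset [-0.04  0.07 -4.2 ] turn 0.2 q1,q6 [-36. -73.]
at [ 0.5186 -0.2373  0.0638] yaw 37.5 -> offset [-0.06  0.08 -4.23] turn 0.1 q1,q6 [-36. -73.]
```

Request:
{"method": "apply_moves", "body": {"series": [{"offset":[0,0,-2],"rot":[0,0,0.2]},{"offset":[0,0,-3.5],"rot":[0,0,0.2]},{"offset":[0,0,-4.2],"rot":[0,0,0.2]},{"offset":[0,0,-4.2],"rot":[0,0,0.2]},{"offset":[0,0,-4.2],"rot":[0,0,0.2]},{"offset":[0,0,-4.2],"rot":[0,0,0.2]}]}}

```text
time: 40.45
position: [0.5182, -0.2371, 0.0212]
tool_rot: [0.441, 0.898, -0.002, 0.005]
ft_force: [-0.0, -0.4, 0.8]
grip_width: 0.0664
grip_force: 0.0
```

Request:
{"method": "apply_moves", "body": {"series": [{"offset":[0,0,0],"rot":[0,0,0]},{"offset":[0,0,0],"rot":[0,0,0]},{"offset":[0,0,0],"rot":[0,0,0]},{"offset":[0,0,0],"rot":[0,0,0]},{"offset":[0,0,4],"rot":[0,0,0]},{"offset":[0,0,8],"rot":[0,0,-6]},{"offset":[0,3,11],"rot":[0,0,-14]},{"offset":[0.5,7,12],"rot":[0,0,-22]},{"offset":[1,11,12],"rot":[0,0,-30]},{"offset":[1.5,15,12],"rot":[0,0,-38.2]},{"offset":[2,19,12],"rot":[0,0,-38.2]},{"offset":[2.5,23,12],"rot":[0,0,-38.2]},{"offset":[3,27,12],"rot":[0,0,-38.2]},{"offset":[3,30,12],"rot":[0,0,-38.2]},{"offset":[3,30,12],"rot":[0,0,-38.2]},{"offset":[3,30,12],"rot":[0,0,-38.2]}], "hand": 0}}

```text
time: 42.05
position: [0.5474, 0.0637, 0.1405]
tool_rot: [0.709, 0.705, -0.003, 0.003]
ft_force: [0.2, -0.6, -1.2]
grip_width: 0.0453
grip_force: 25.0
```

```bash
python3 st.py 4 .021
```

```text
[[0.5476, 0.0628, 0.1405], [0.5477, 0.0623, 0.1406], [0.5478, 0.062, 0.1406]] [[0.6, -0.3, -1.0], [0.6, -0.4, -1.3], [-0.1, 0.0, -1.1]] 0.0455
tilt 0.0 yaw -0.6 to target cm [ 1.67  0.01 -6.95]
```

Request:
{"method": "apply_moves", "body": {"series": [{"offset":[0.5,0,0],"rot":[-0.1,-7,-0.1]},{"offset":[1,0,0],"rot":[-0.2,-14,-0.1]},{"offset":[1.65,0,-2],"rot":[-0.2,-14,-0.1]},{"offset":[1.65,0,-4.5],"rot":[-0.2,-14,-0.1]},{"offset":[1.65,0,-6],"rot":[-0.2,-14,-0.1]},{"offset":[1.65,0,-6.5],"rot":[-0.2,-14,-0.1]},{"offset":[1.65,0,-6.7],"rot":[-0.2,-14,-0.1]},{"offset":[1.65,0,-6.7],"rot":[-0.2,-14,-0.1]},{"offset":[1.65,0,-6.7],"rot":[-0.2,-14,-0.1]}]}}

```text
time: 43.1
position: [0.5649, 0.0628, 0.0745]
tool_rot: [0.706, 0.698, 0.083, 0.091]
ft_force: [-0.1, 0.0, -0.5]
grip_width: 0.0455
grip_force: 25.0
```

```bash
python3 st.py 4 .021
```

```text
[[0.565, 0.063, 0.0745], [0.5648, 0.0631, 0.0745], [0.5647, 0.0632, 0.0744]] [[0.9, 1.1, -0.7], [0.7, 0.0, 0.1], [0.3, -0.3, -0.7]] 0.0454
tilt 14.1 yaw -0.6 to target cm [-0.04 -0.06 -0.34]
```

Request:
{"method": "apply_moves", "body": {"series": [{"offset":[0,0,-0.2],"rot":[0,0,0]},{"offset":[0,0,-0.42],"rot":[0,0,0]},{"offset":[0,0,-0.42],"rot":[0,0,0]},{"offset":[0,0,-0.42],"rot":[0,0,0]}]}}

```text
time: 43.65
position: [0.5648, 0.0632, 0.0704]
tool_rot: [0.706, 0.698, 0.083, 0.091]
ft_force: [-1.9, -0.4, 6.7]
grip_width: 0.0455
grip_force: 25.0
```

```bash
python3 st.py 4 .021
```

```text
[[0.5648, 0.0632, 0.0704], [0.5648, 0.0632, 0.0704], [0.5648, 0.0632, 0.0704]] [[-1.4, -0.3, 5.8], [-2.1, 0.7, 6.7], [-1.1, -0.1, 6.1]] 0.0458
tilt 14.1 yaw -0.6 to target cm [-0.04 -0.08  0.07]
```

Request:
{"method": "apply_moves", "body": {"series": [{"offset":[0,0,0],"rot":[0,0,0]},{"offset":[0,0,0],"rot":[0,0,0]},{"offset":[0,0,0],"rot":[0,0,0]},{"offset":[0,0,0],"rot":[0,0,0]},{"offset":[-0.2,0,1],"rot":[0,0,0]},{"offset":[-0.5,0,2.5],"rot":[0,0,0]},{"offset":[-1.5,0,6],"rot":[0,0,0]},{"offset":[-2.5,0,10],"rot":[0,0,0]},{"offset":[-3,1,14],"rot":[0,0,0]},{"offset":[-3,2,18],"rot":[0,0,0]},{"offset":[-3,3,22],"rot":[0,4,0]},{"offset":[-3,4,26],"rot":[0,8,0]},{"offset":[-2,5,27.5],"rot":[0,12,0]},{"offset":[1,6,27.5],"rot":[0.2,14,0]},{"offset":[4,7,27.5],"rot":[0.2,14,0]},{"offset":[8,7,27.5],"rot":[0.2,14,0]},{"offset":[12,7,27.5],"rot":[0.2,14,0]},{"offset":[14.6,7,27.5],"rot":[0.2,14,0]},{"offset":[14.6,7,27.5],"rot":[0.2,14,0]}], "hand": 0.68}}

```text
time: 45.7
position: [0.7126, 0.1326, 0.3433]
tool_rot: [0.711, 0.703, -0.003, 0.004]
ft_force: [-0.6, 0.5, -0.4]
grip_width: 0.059
grip_force: 0.0
```

Run:
```python
from h import *
I={c:vision.camera(c) for c in("top","side")}
for c in I: cv2.imwrite(f"pics/v_{c}.png",I[c][:,:,::-1])
A=I["top"][165:255,125:270]; B=I["side"][130:230,190:310]
cv2.imwrite("pics/v.png",np.vstack([cv2.resize(A,(480,298),interpolation=cv2.INTER_CUBIC),cv2.resize(B,(480,300),interpolation=cv2.INTER_LANCZOS4)[:298]])[:,:,::-1])
print(spots("side","watch_a"),spots("side","crown_a"),spots("side","guard_handle"))
vision.camera("top");print(spots("top","watch_a"),spots("top","crown_a"))
go([.7075,.1325,.2325],-.7)
```

```text
[array([0.5705, 0.2478, 0.0454]), array([0.569 , 0.1196, 0.0462]), array([0.5679, 0.0633, 0.0426]), array([0.5711, 0.1806, 0.048 ]), array([0.5671, 0.0382, 0.0488])] [array([0.5698, 0.1567, 0.0515]), array([0.5696, 0.2193, 0.0525]), array([0.5691, 0.0399, 0.0502]), array([0.5667, 0.0959, 0.051 ])] [array([0.7041, 0.1284, 0.2287]), array([0.6444, 0.1493, 0.0749])]
[array([0.5679, 0.1222, 0.0451]), array([0.5668, 0.0595, 0.0483]), array([0.5698, 0.1784, 0.0474]), array([0.5698, 0.2436, 0.0474])] [array([0.5707, 0.0982, 0.0482]), array([0.5693, 0.0346, 0.0493]), array([0.5712, 0.1589, 0.0501]), array([0.5672, 0.2165, 0.0521])]
at [0.7095 0.1333 0.3452] yaw -0.6 -> offset [ -0.2   -0.08 -11.27] turn -0.1 q1,q6 [2. 3.]
```

View pics/v.png

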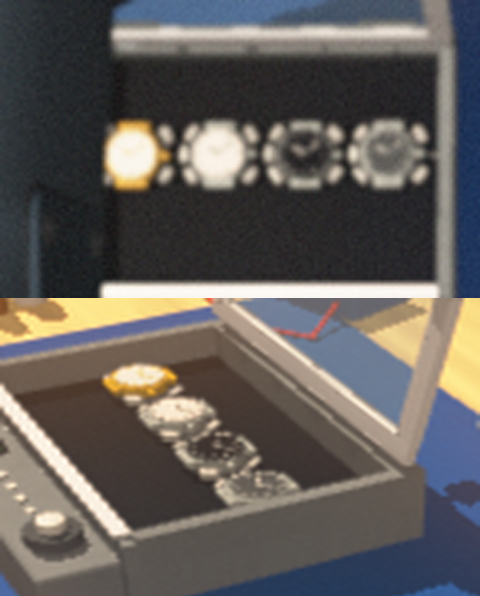

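Run:
```python
import cv2, numpy as np
from fit import *
b=cv2.imread("pics/v_side.png"); z=8
c=cv2.resize(b[148:208,210:270+10],None,fx=z,fy=z,interpolation=cv2.INTER_CUBIC)
from place import nest
clean=c.copy()
for n in nest.values():
    for rr,zz,col in((.02,.0115,(0,255,0)),(.02,0,(0,0,255))):
        P3=np.array([pix("side",n+[rr*np.cos(t),rr*np.sin(t),zz]) for t in T])
        cv2.polylines(c,[np.round((P3-[210,148]+.5)*z).astype(np.int32)],True,col,1)
cv2.imwrite("pics/v2.png",cv2.resize(np.hstack([c]),(700,600)))
```

```text
(no output)
```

View pics/v2.png

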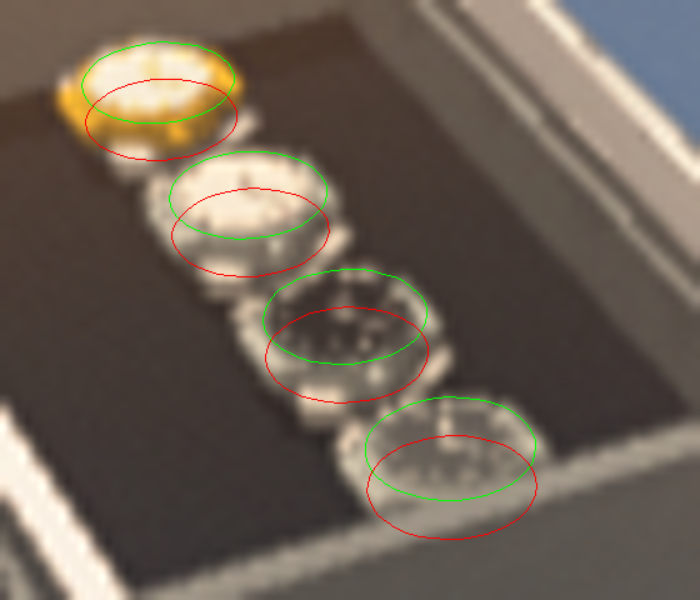

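All four watches match the seated outlines, with green on each upper rim. I regrip the handle and close the guard.

Request:
{"method": "apply_moves", "body": {"series": [{"offset":[0.2,0,0],"rot":[0,0,0]},{"offset":[0.2,0,0],"rot":[0,0,0]},{"offset":[0.2,0,0],"rot":[0,0,0]},{"offset":[0.2,0,0],"rot":[0,0,0]},{"offset":[0.2,0,-3],"rot":[0,0,0]},{"offset":[0.2,0,-6],"rot":[0,0,0]},{"offset":[0,0,-9],"rot":[0,0,0]},{"offset":[-0.2,0,-11.2],"rot":[0,0,0]},{"offset":[-0.2,0,-11.2],"rot":[0,0,0]},{"offset":[-0.2,0,-11.2],"rot":[0,0,0]}], "hand": 0.2, "newtons": 20}}

```text
time: 47.1
position: [0.7086, 0.1331, 0.2327]
tool_rot: [0.711, 0.703, -0.003, 0.003]
ft_force: [-0.0, -0.5, 0.2]
grip_width: 0.0175
grip_force: 0.0
```

Request:
{"method": "apply_moves", "body": {"series": [{"offset":[0,0,0],"rot":[0,0,0]},{"offset":[0,0,0],"rot":[0,0,0]},{"offset":[0,0,0],"rot":[0,0,0]},{"offset":[0,0,0],"rot":[0,0,0]}], "hand": 0}}

```text
time: 47.5
position: [0.7072, 0.1332, 0.2343]
tool_rot: [0.711, 0.704, -0.004, 0.003]
ft_force: [-5.3, -0.3, 4.5]
grip_width: 0.0091
grip_force: 20.0
```

Run:
```python
from h import *
for i in range(3): vision.camera("side"); o,y=state(); print(o["position"].round(4),o["ft_force"].round(1),round(o["grip_width"],4))
```

```text
[0.7072 0.1333 0.2343] [-4.9 -1.   3.6] 0.0091
[0.7072 0.1333 0.2343] [-5.  -0.4  3.6] 0.0093
[0.7072 0.1332 0.2343] [-5.5  0.1  3.9] 0.009
```

Request:
{"method": "apply_moves", "body": {"series": [{"offset":[-0.77,0.01,0.27],"rot":[0,0,0]},{"offset":[-2.34,0.03,0.7],"rot":[0,0,0]},{"offset":[-3.94,0.05,0.96],"rot":[0,0,0]},{"offset":[-5.57,0.07,1.07],"rot":[0,0,0]},{"offset":[-7.19,0.09,1.01],"rot":[0,0,0]},{"offset":[-8.81,0.11,0.79],"rot":[0,0,0]},{"offset":[-10.39,0.12,0.41],"rot":[0,0,0]},{"offset":[-11.93,0.14,-0.12],"rot":[0,0,0]},{"offset":[-13.4,0.16,-0.81],"rot":[0,0,0]},{"offset":[-14.8,0.18,-1.64],"rot":[0,0,0]},{"offset":[-16.11,0.19,-2.61],"rot":[0,0,0]},{"offset":[-17.31,0.21,-3.7],"rot":[0,0,0]},{"offset":[-18.41,0.22,-4.9],"rot":[0,0,0]},{"offset":[-19.37,0.23,-6.22],"rot":[0,0,0]},{"offset":[-20.2,0.24,-7.62],"rot":[0,0,0]},{"offset":[-20.89,0.25,-9.09],"rot":[0,0,0]},{"offset":[-21.42,0.26,-10.63],"rot":[0,0,0]},{"offset":[-21.42,0.26,-10.63],"rot":[0,0,0]},{"offset":[-21.42,0.26,-10.63],"rot":[0,0,0]}]}}

```text
time: 49.55
position: [0.4937, 0.1358, 0.1261]
tool_rot: [0.711, 0.703, -0.004, 0.003]
ft_force: [-0.7, -0.2, -6.5]
grip_width: 0.0088
grip_force: 20.0
```

Request:
{"method": "apply_moves", "body": {"series": [{"offset":[-0.2,0,-0.8],"rot":[0,0,0]},{"offset":[-0.35,0,-1.4],"rot":[0,0,0]},{"offset":[-0.4,0,-1.7],"rot":[0,0,0]},{"offset":[-0.4,0,-1.8],"rot":[0,0,0]},{"offset":[-0.4,0,-1.8],"rot":[0,0,0]}]}}

```text
time: 50.05
position: [0.4893, 0.1359, 0.1078]
tool_rot: [0.711, 0.703, -0.004, 0.003]
ft_force: [-4.6, 1.0, -0.4]
grip_width: 0.0087
grip_force: 19.9
```

Request:
{"method": "apply_moves", "body": {"series": [{"offset":[0,0,-0.1],"rot":[0,0,0]},{"offset":[0,0,-0.2],"rot":[0,0,0]},{"offset":[0,0,-0.3],"rot":[0,0,0]},{"offset":[0,0,-0.3],"rot":[0,0,0]}]}}

```text
time: 50.45
position: [0.4892, 0.1358, 0.1066]
tool_rot: [0.711, 0.703, -0.004, 0.003]
ft_force: [-6.1, 0.1, 13.4]
grip_width: 0.0089
grip_force: 19.1
```

Request:
{"method": "apply_moves", "body": {"series": [{"offset":[0,0,0],"rot":[0,0,0]},{"offset":[0,0,0],"rot":[0,0,0]},{"offset":[0,0,0],"rot":[0,0,0]},{"offset":[0,0,3],"rot":[0,0,0]},{"offset":[0,0,5],"rot":[0,0,0]},{"offset":[0,0,5],"rot":[0,0,0]}], "hand": 0.2}}

```text
time: 51.05
position: [0.4934, 0.1358, 0.1575]
tool_rot: [0.711, 0.703, -0.0, 0.006]
ft_force: [0.2, 0.9, 0.2]
grip_width: 0.0172
grip_force: 0.0
```

Request:
{"method": "apply_moves", "body": {"series": [{"offset":[0,0,0],"rot":[0,0,0]},{"offset":[0,0,0],"rot":[0,0,0]},{"offset":[0,0,-1],"rot":[0,0,0]},{"offset":[0,0,-1.5],"rot":[0,0,0]},{"offset":[0,0,-2],"rot":[0,0,0]},{"offset":[0,0,-2],"rot":[0,0,0]}], "hand": 0}}

```text
time: 51.65
position: [0.4896, 0.1357, 0.1342]
tool_rot: [0.711, 0.703, -0.004, 0.003]
ft_force: [-0.4, 0.5, 0.4]
grip_width: 0.001
grip_force: 0.0
```

Request:
{"method": "apply_moves", "body": {"series": [{"offset":[0,0,-0.15],"rot":[0,0,0]},{"offset":[0,0,-0.3],"rot":[0,0,0]},{"offset":[0,0,-0.4],"rot":[0,0,0]},{"offset":[0,0,-0.4],"rot":[0,0,0]}]}}

```text
time: 52.05
position: [0.4898, 0.1357, 0.1336]
tool_rot: [0.711, 0.704, -0.003, 0.003]
ft_force: [-5.5, -1.4, 22.3]
grip_width: 0.0007
grip_force: 11.1
```

The guard is firmly shut: 22 N reaction at the handle's shut height. Next, the key.

Request:
{"method": "apply_moves", "body": {"series": [{"offset":[0,0,2],"rot":[0,0,0]},{"offset":[0,0,4],"rot":[0,0,0]},{"offset":[0.05,4.6,4],"rot":[0,0,0]},{"offset":[0.05,9.2,4],"rot":[0,0,0]},{"offset":[0.05,9.2,4],"rot":[0,0,0]},{"offset":[0.05,9.2,4],"rot":[0,0,0]}], "hand": 0.35}}

```text
time: 52.65
position: [0.4901, 0.2285, 0.1706]
tool_rot: [0.71, 0.704, -0.004, 0.003]
ft_force: [-0.4, 0.3, 0.3]
grip_width: 0.0294
grip_force: 0.0
```

Run:
```python
from h import *
for i in range(2): vision.camera("side"); go([.490,.228,.109],-.7)
im=vision.camera("side"); vision.camera("top"); print(spots("top","key_grip"))
```

```text
at [0.4901 0.2276 0.1706] yaw -0.5 -> offset [-0.01  0.04 -6.16] turn -0.2 q1,q6 [13. 14.]
at [0.4902 0.2271 0.1706] yaw -0.6 -> offset [-0.02  0.09 -6.16] turn -0.1 q1,q6 [13. 14.]
[array([0.4879, 0.2307, 0.0997])]
```

Request:
{"method": "apply_moves", "body": {"series": [{"offset":[0,0.05,-3],"rot":[0,0,0]},{"offset":[0,0.05,-5],"rot":[0,0,0]},{"offset":[0,0.05,-6.1],"rot":[0,0,0]},{"offset":[0,0.05,-6.1],"rot":[0,0,0]},{"offset":[0,0.05,-6.1],"rot":[0,0,0]}]}}

```text
time: 53.4
position: [0.4911, 0.2279, 0.1104]
tool_rot: [0.711, 0.703, -0.003, 0.003]
ft_force: [1.0, -0.8, 1.1]
grip_width: 0.0304
grip_force: 0.0
```

Request:
{"method": "apply_moves", "body": {"series": [{"offset":[0,0,0],"rot":[0,0,0]},{"offset":[0,0,0],"rot":[0,0,0]},{"offset":[0,0,0],"rot":[0,0,0]},{"offset":[0,0,0],"rot":[0,0,0]}], "hand": 0}}

```text
time: 53.8
position: [0.4902, 0.2284, 0.1107]
tool_rot: [0.711, 0.703, -0.003, 0.003]
ft_force: [-2.4, -1.6, 2.4]
grip_width: 0.0087
grip_force: 20.0
```

Request:
{"method": "apply_moves", "body": {"series": [{"offset":[0,0,0],"rot":[0,0,8]},{"offset":[0,0,0],"rot":[0,0,16]},{"offset":[0,0,0],"rot":[0,0,24]},{"offset":[0,0,0],"rot":[0,0,32]},{"offset":[0,0,0],"rot":[0,0,40]},{"offset":[0,0,0],"rot":[0,0,48]},{"offset":[0,0,0],"rot":[0,0,56]},{"offset":[0,0,0],"rot":[0,0,64]},{"offset":[0,0,0],"rot":[0,0,72]},{"offset":[0,0,0],"rot":[0,0,80]},{"offset":[0,0,0],"rot":[0,0,88]},{"offset":[0,0,0],"rot":[0,0,91]},{"offset":[0,0,0],"rot":[0,0,91]},{"offset":[0,0,0],"rot":[0,0,91]}]}}

```text
time: 55.2
position: [0.4897, 0.2279, 0.1107]
tool_rot: [-0.003, 1.0, -0.0, 0.004]
ft_force: [-2.7, -2.3, 6.0]
grip_width: 0.0092
grip_force: 20.0
```

Run:
```python
from h import *
for i in range(2): vision.camera("side"); o,y=state(); print(o["position"].round(4),y,o["ft_force"].round(1),o["moment"].round(2),round(o["grip_width"],4))
```

```text
[0.4897 0.2279 0.1106] 90.29289129042714 [-2.8 -1.9  6.1] [-0.34  0.41 -0.31] 0.009
[0.4897 0.2279 0.1107] 90.29539218191536 [-3.  -1.6  6.5] [-0.32  0.45 -0.3 ] 0.0086
```

Request:
{"method": "apply_moves", "body": {"series": [{"offset":[0,0,0],"rot":[0,0,0]},{"offset":[0,0,0],"rot":[0,0,0]},{"offset":[0,0,0],"rot":[0,0,0]},{"offset":[0,0,3],"rot":[0,0,0]},{"offset":[0,0,6],"rot":[0,0,0]},{"offset":[-1.2,-4.3,6],"rot":[0,0,0]},{"offset":[-2.4,-8.6,6],"rot":[0,0,0]},{"offset":[-3.6,-12.9,6],"rot":[0,0,0]},{"offset":[-4.8,-16.9,6],"rot":[0,0,0]},{"offset":[-4.8,-16.9,6],"rot":[0,0,0]},{"offset":[-4.8,-16.9,6],"rot":[0,0,0]}], "hand": 0.3}}

```text
time: 56.4
position: [0.4429, 0.0586, 0.1702]
tool_rot: [-0.002, 1.0, 0.0, 0.005]
ft_force: [0.4, 0.4, 0.3]
grip_width: 0.026
grip_force: 0.0
```

Request:
{"method": "apply_moves", "body": {"series": [{"offset":[0,0,0],"rot":[0,0,0]},{"offset":[0,0,0],"rot":[0,0,0]},{"offset":[0,0,0],"rot":[0,0,0]}], "hand": 0}}

```text
time: 56.7
position: [0.4428, 0.0603, 0.1701]
tool_rot: [-0.005, 1.0, 0.0, 0.005]
ft_force: [0.1, -0.4, 1.0]
grip_width: 0.0096
grip_force: 0.0
```

Run:
```python
from h import *
im=cv2.imread("pics/o_top.png")[:,:,::-1].copy(); g=cv2.cvtColor(im,cv2.COLOR_RGB2GRAY)
y,x=np.mgrid[258:276,234:253]; m=(g[258:276,234:253]>200); print("button",world("top",(x[m].mean(),y[m].mean()),.076).round(4),m.sum())
I=vision.camera("top"); print(spots("top","start_top"),spots("top","key_grip"),spots("top","guard_handle"))
S=vision.camera("side"); print(spots("side","start_top"),spots("side","key_grip"))
go([.442,.0585,.098],90)
A=I[165:265,125:270]; B=S[90:230,150:320]
cv2.imwrite("pics/e.png",np.hstack([cv2.resize(A,(400,276),interpolation=cv2.INTER_CUBIC),cv2.resize(B,(400,329),interpolation=cv2.INTER_CUBIC)[:276]])[:,:,::-1])
```

```text
button [0.4417 0.0595 0.076 ] 41
[array([0.5738, 0.182 , 0.0457])] [array([0.4915, 0.2304, 0.0997])] [array([0.4875, 0.1356, 0.11  ])]
[array([0.4425, 0.0595, 0.076 ]), array([0.5691, 0.2388, 0.0481])] [array([ 0.737 , -0.0807,  0.0028])]
at [0.4426 0.0594 0.1701] yaw 90.4 -> offset [-0.06 -0.09 -7.21] turn -0.4 q1,q6 [ -7. -97.]
```

View pics/e.png

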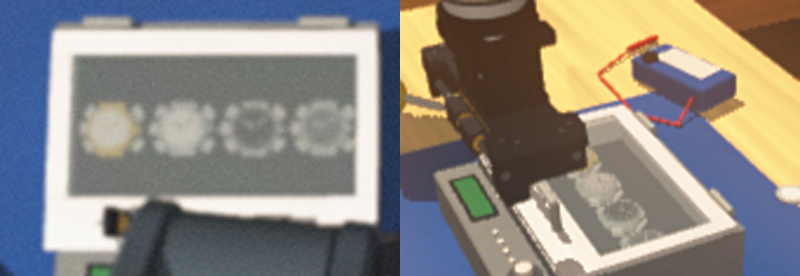

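The guard is shut with all four watches visible under the window. The arm is above the button, so I press it.

Request:
{"method": "apply_moves", "body": {"series": [{"offset":[-0.05,0,-3],"rot":[0,0,0]},{"offset":[-0.05,0,-6],"rot":[0,0,0]},{"offset":[-0.05,0,-7.2],"rot":[0,0,0]},{"offset":[-0.05,0,-7.6],"rot":[0,0,0]},{"offset":[-0.05,0,-7.9],"rot":[0,0,0]},{"offset":[-0.05,0,-8.1],"rot":[0,0,0]},{"offset":[-0.05,0,-8.1],"rot":[0,0,0]},{"offset":[-0.05,0,-8.1],"rot":[0,0,0]}]}}

```text
time: 57.85
position: [0.4411, 0.0593, 0.0901]
tool_rot: [-0.004, 1.0, 0.0, 0.004]
ft_force: [-3.1, -0.2, 5.3]
grip_width: 0.0002
grip_force: 2.5
```

Request:
{"method": "apply_moves", "body": {"series": [{"offset":[0,0,-0.1],"rot":[0,0,0]},{"offset":[0,0,-0.2],"rot":[0,0,0]},{"offset":[0,0,-0.2],"rot":[0,0,0]},{"offset":[0,0,-0.2],"rot":[0,0,0]}]}}

```text
time: 58.25
position: [0.4411, 0.0593, 0.0897]
tool_rot: [-0.004, 1.0, -0.0, 0.005]
ft_force: [-6.3, -0.2, 23.7]
grip_width: 0.0005
grip_force: 11.3
```

Bottomed at 24 N. I lift clear and run a last check.

Request:
{"method": "apply_moves", "body": {"series": [{"offset":[0,0,1],"rot":[0,0,0]},{"offset":[0,0,4],"rot":[0,0,0]},{"offset":[0,0,8],"rot":[0,0,0]},{"offset":[0,-5,12],"rot":[0,0,0]},{"offset":[0,-10,14],"rot":[0,0,0]},{"offset":[0,-15,14],"rot":[0,0,0]},{"offset":[0,-20,14],"rot":[0,0,0]},{"offset":[0,-25,14],"rot":[0,0,0]},{"offset":[0,-25,14],"rot":[0,0,0]},{"offset":[0,-25,14],"rot":[0,0,0]},{"offset":[0,-25,14],"rot":[0,0,0]}]}}

```text
time: 59.35
position: [0.4417, -0.1899, 0.2273]
tool_rot: [-0.003, 1.0, 0.001, 0.004]
ft_force: [0.4, 0.2, -0.2]
grip_width: 0.001
grip_force: 0.0
```

Run:
```python
from h import *
I=vision.camera("top")
for q in("watch_a","key_grip","guard_handle","loupe","dustcover","cement"): print(q,spots("top",q))
u=pix("top",[.4898,.228,.115]).astype(int); p=I[u[1]-8:u[1]+9,u[0]-9:u[0]+10]; g=cv2.cvtColor(p,cv2.COLOR_RGB2GRAY); print(g)
```

```text
watch_a []
key_grip [array([0.4898, 0.2307, 0.0983])]
guard_handle [array([0.4893, 0.1357, 0.1088])]
loupe [array([ 0.7141, -0.1703,  0.0019])]
dustcover [array([ 0.7343, -0.0747,  0.0009])]
cement []
[[228 229 229 229 231 229 231 229 230 229 230 230 230 228 228 231 228 229
  226]
 [239 240 239 239 239 240 239 236 235 231 230 231 232 235 236 237 238 239
  234]
 [240 241 240 240 241 241 240 237 222 191 179 181 190 209 221 231 235 231
  218]
 [242 242 241 241 241 241 241 232 194 129 101  98 115 139 165 181 188 185
  170]
 [240 240 240 241 241 240 241 228 168  90  53  46  52  74 100 108 112 115
  121]
 [241 240 242 241 241 240 239 220 152  78  47  35  37  48  68  76  71  71
   92]
 [241 242 242 240 241 240 239 212 145  72  44  35  34  48  72  83  78  65
   78]
 [241 241 242 242 241 238 229 195 130  68  47  32  33  45  79  90  93  74
   71]
 [242 242 242 242 238 229 211 176 114  63  39  37  30  52  78 100  92  81
   67]
 [242 242 241 241 239 232 219 187 121  73  47  34  36  55  85  98 100  74
   72]
 [242 241 244 242 243 240 234 207 138  73  42  35  35  55  81  98  86  72
   69]
 [243 243 242 242 242 243 238 216 146  72  38  34  32  49  78  82  74  74
   90]
 [243 242 242 243 243 244 240 219 159  86  56  38  39  51  72  82  94 115
  130]
 [242 243 242 242 243 242 242 230 187 142 111 100  90  90 109 137 158 185
  185]
 [243 244 242 243 243 244 243 238 230 213 194 184 166 150 177 207 224 233
  232]
 [244 243 244 242 243 244 243 242 240 239 235 233 217 193 215 237 241 242
  240]
 [244 242 242 242 242 242 243 243 240 242 240 240 233 214 226 239 242 242
  243]]
```

The key head lies along x again, so the guard is locked, and everything else is in place.

```bash
python3 -c "
from rig import hand_in
print(hand_in())"
```

```text
the job is handed in; nothing more can be done
None
```

The job is handed in: all four watches lie dial up in nests 1–4 with their crowns in the marked gaps, the guard is shut and locked, and I pressed the start button down to its stop; the loupe, dish and bottle were not touched.

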